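Bottle into the balance, glass shut

TASK

Put the blue-capped bottle on the balance for weighing: slide the balance's top glass right back (it has no handle; the press of a fingertip takes it along), set the bottle down softly and upright in the middle of the pan, then slide the glass fully shut again and let go. The balance is delicate: never push on any part of it with more than 20 N, and leave everything else on the bench where it is.

Things in the scene. Friction and masses are not known exactly. Their poses are not given: they have to be found in the camera images.
- balance: Laboratory balance, white case, glass draught shield; fixed in place. Origin: on the bench straight below the pan's centre; x points from its console to its rear, z up. Case: x -187 to +225, |y| up to 105. IMPORTANT: the case stands on levelling feet screwed out by a hidden 0 to 8 mm; all heights given here are for 0, so glass, rails and pan stand that much higher: find by feel.
- pan_zero (a point): Centre of the top of the round steel pan with the feet screwed in (78 above the balance's origin; really 0 to 8 mm higher). Pan radius 46. It is sprung: sinks at most 2 mm, under 9 N; the bottle's weight alone sinks it less than 0.5. Axes as the balance's.
- rail_zero (a point): Middle of the top of the front rail, at x -91, height 166 with the feet screwed in (really 0 to 8 mm higher). Side rails (|y| 78 to 92) and the rear end stop (x 219) are as high. Glass chamber below, inside: x -85 to +90, |y| up to 83, open at the top when the glass is back. Console in front of it (x below -97): up to 65 high. Axes as the balance's.
- patch_zero (a point): Centre of the white frosted finger patch on the top glass (46 along x, 110 along y) when shut and with the feet screwed in: balance x -51, height 165 (really 0 to 8 mm higher). The patch moves with the glass; this point does not. The glass lies on soft runners: it sinks about 1 mm for each 3 N of pressing beyond the first 1.6 N, at most 4 mm (near 14 N); then it is hard.
- top_glass (a joint): How far the top glass is slid back along the balance's +x (m): 0 fully shut against the front rail, 0.130 fully back over the rear housing. Clear pane with blue ends, no handle, flush with the rails, 170 long (x -84 to +86 when shut), 152 wide, 4 thick. It drags with 4.5 N and stays where it is left; a fingertip must bear down with some 8 to 14 N to take it along without slipping.
- bottle_blue: The bottle to weigh: small wide-mouth glass bottle with a ribbed blue screw cap, 70 tall. Glass radius 20 (up to 47), cap radius 22 from 48 to 70. Origin: centre of its underside, z up. About 120 g.
- bottle_white: Bystander: the same bottle with a white cap. Origin under its centre.
- bottle_black: Bystander: the same bottle with a black cap. Origin under its centre.
- jar_black: Bystander: glass jar of microtubes, black lid, radius 43, 130 tall. Origin under its centre.
- jar_yellow: Bystander: glass jar of microtubes, yellow lid, radius 48, 120 tall. Origin under its centre.
- tip_box: Bystander: blue tip box with white lid, 85 x 122 x 88 tall. Origin under its centre.
- tube_rack: Bystander: orange tube rack, 100 x 200, 90 tall with its tubes. Origin under its centre.
- weighing_spoon: Bystander: steel weighing spoon, 180 long, lying on the bench along its x. Origin on the bench under it.
There are look-alikes about, which are no part of the job. Leave any green look-alike of the bottle_blue alone.

How it is judged:
By the outcome, as a careful person would: the job done as asked, in the order asked, and still so for the second after the job is handed in, with the robot touching nothing.
It also fails if it takes over 72 s, if anything falls off the work surface, if the arm or the gripper's body presses on something with over 40 N, if the wrist force passes 120 N, or if a joint passes its speed limit or range.

ROBOT

A 6-joint arm with a two-finger parallel gripper is mounted at the origin on the work surface. World frame = base frame: x ahead of the robot, y to its left, z up, the work surface at z = 0. Lengths are in mm, angles in degrees, forces in N, time in s.
With the tool pointing down it reaches from about 375 to 750 mm from the base axis. Payload 9 kg.
Tool frame: the origin (TCP) lies midway between the tips of the shut fingers; the grasp point (between the pads) lies r.pinch_z behind it (r.pinch_z is the distance from the TCP to the grasp point, in mm); x points along the fingers, z is the direction in which the jaws open and shut, and the axes are right-handed (so a half turn about x gives the same grasp; the last joint's range is limited). The gripper opens to 85 mm and grips with 20 to 120 N. Pads are 22 mm wide; open, the fingers measure 114 mm over their backs; the gripper's body (76 mm by 85 mm) begins 54 mm behind the grasp point. The pads swing forward as they close: fully open they stand 13 mm farther back than shut.
Start: joints at [53.474, 5.964, 5.575, 89.605, 0, 77.527], TCP at [244.555, 547.932, 231.331] pointing down, gripper open.
Joint ranges: [-171.21, 171.21], [-48.23, 106.86], [-62.78, 66.21], [-105.2, 120.99], [-86.42, 89.51], [-180, 180]. Speed limits (degrees/s): [127.2, 127.2, 147.25, 180, 180, 180].

INTERFACE

Orientations are given as a 3x3 rotation matrix whose columns are the frame's x, y, z axes.
In Python, from plant import r gives the robot as it stands.
- The arm moves only by the tool carry_out, never from a script. Its argument "moves" is a list of rows, each a list of 3 entries, a list of its own where there are three numbers: the shift along the tool's x, y, z normalised to -1 to 1, where 1 is 0.08 m, then the turn, a rotation vector about the tool's x, y, z normalised to -1 to 1, where 1 is 180 degrees, then the opening, from 0 (shut) to 1 (fully open). A call has 1 to 20 rows; each row shifts and turns the pose as measured when the row begins, along the tool's axes as they then stand; what a row does not reach is not made up. A row lasts 1/12 s, in which the tool goes at most 41.7 mm and 7.16 degrees, less where a joint would pass 70% of its speed; a pose out of reach is approached as far as the arm can. A call with a number of a shift or a turn outside -1 to 1 is refused whole. A call with a gripper value outside its range is refused whole. The fingers move at their own pace and stop on an object; the grip force is fixed at half the most. Time passes only in rows, so rows that do not move let the fingers close. It gives the time, the measured TCP pose, the force and the opening at its end, in the units of the state.
- r.read_state(): the state, without advancing time (a new reading comes with each control period).
- r.read_camera(name): name is "side" or "top"; returns a dict with "image" (480x640x3 uint8, red, green, blue), "z_map" (480x640 float32, mm along the optical axis (not along the pixel's ray), 0 where there is no reading), "camera_matrix" (3x3 intrinsics, pixels), "rvec" (rotation vector, rad) and "tvec" (3), from world to camera coordinates, as OpenCV has them. Camera axes: x right, y down, z forward; pixel columns grow to the right and rows downward; lengths in mm; the calibration is good to about 2 mm. A picture is of the moment at which its call begins.
- r.hand_in(): hands the job in, once; it reports no verdict.
The state is a dict: "time": time; "joints": joint angles; "joint_vel": joint speeds; "joint_efforts": joint torques, N m; "eef_pos": TCP position; "orientation": TCP orientation; "wrist_force": force on the tool from outside, world axes, zero at the start; "torque": the same for the moment, N m; "gripper_width": opening from 0.0 (shut) to 1.0 (fully open).
Only numpy, scipy, OpenCV 4.12 (cv2) and the standard library are available. Lean on these libraries where they do the work, as an engineer would, in place of code of your own. Each camera call takes 0.05 s, during which the arm holds its last target. There are 200 camera calls.

## Working session

There is one attempt and no reset: what is moved stays moved. The work goes in short steps, Python scripts to look and compute and a tool call to move; the robot and the scene stay as the last step left them, time stands still between calls to the robot, and variables do not carry over. Pictures are saved under pics/ and viewed, about 8 in all and at most 12, crops included, and the job is handed in when it is done.

Besides the shell and the picture viewer there is one more tool, called as name([rows], argument=value, ...), one row to a line, values as JSON. carry_out: Moves the arm, as the interface text tells. Its arguments: {"type":"object","properties":{"moves":{"type":"array","items":{"type":"array"}}},"required":["moves"]}

```bash
ls; mkdir -p pics; python3 - <<'E'
from plant import r
import cv2,numpy as np
s=r.read_state();print(s,r.pinch_z)
for n in("top","side"):
    c=r.read_camera(n);np.savez(f"{n}0.npz",**c);cv2.imwrite(f"pics/{n}0.png",c["image"][...,::-1]);print(c["camera_matrix"],c["rvec"],c["tvec"])
E
```

```text
pics
{'time': 0.0, 'joints': array([ 5.34783540e+01,  5.99935910e+00,  5.52400977e+00,  8.96047354e+01,
       -2.81586456e-04,  7.75277820e+01]), 'joint_vel': array([ 0.03335131, -0.01812339,  0.03524241, -0.0411043 , -0.07950904,
       -0.01729653]), 'joint_efforts': array([ 1.77506729e-03, -5.56935382e+01,  5.03645718e+01,  1.74311420e-02,
       -2.42910064e-04, -6.51764637e-06]), 'eef_pos': array([244.280845  , 547.63225701, 230.48547251]), 'orientation': array([[-8.27883438e-04, -9.13194112e-01,  4.07524022e-01],
       [-1.12619481e-03,  4.07524754e-01,  9.13193466e-01],
       [-9.99999023e-01,  2.97066309e-04, -1.36581746e-03]]), 'wrist_force': array([-0.43622659,  0.33590432,  0.42549171]), 'torque': array([ 0.00503802, -0.01115576,  0.02082692]), 'gripper_width': 0.9977780195779743} 18.700000000000003
[[456.50836737   0.         313.55501275]
 [  0.         456.50836737 237.08634152]
 [  0.           0.           1.        ]] [ 2.16012471 -2.12960947  0.15291613] [-2.83018648e-01  5.20672487e+02  1.13124530e+03]
[[491.9218975    0.         322.67665619]
 [  0.         491.9218975  242.49280959]
 [  0.           0.           1.        ]] [ 2.12051642 -0.2721482   0.15031722] [-479.57120435  200.3492711  1080.64041299]
```

View pics/top0.png

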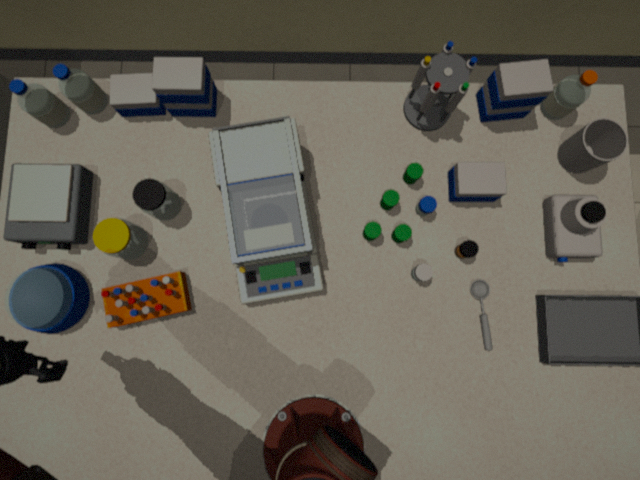

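View pics/side0.png

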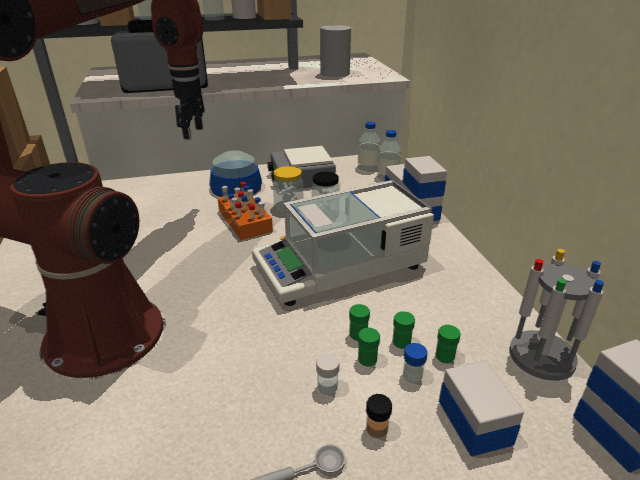

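The top view shows the blue cap at (427,205) and the side view at (415,355). Possible mix-ups in the top view:
- green caps at (414,173), (390,199), (372,231) and (402,233)
- white cap at (423,271) and black cap at (467,249)
- large blue-capped flasks at (62,71) and (18,87)

I choose (427,205). The balance patch is at about (270,236).

```bash
cat > h.py <<'E'
import numpy as np,cv2
def load(n):
    c=dict(np.load(n));c["R"]=cv2.Rodrigues(c["rvec"])[0];return c
def cast(c,px,z):
    R=c.get("R");R=cv2.Rodrigues(c["rvec"])[0] if R is None else R
    t=c["tvec"].reshape(3);o=-R.T@t
    d=R.T@np.linalg.inv(c["camera_matrix"])@np.array([px[0],px[1],1.]);return o+d*(z-o[2])/d[2]
def proj(c,P):
    return cv2.projectPoints(np.float64(P).reshape(-1,3),c["rvec"],c["tvec"],c["camera_matrix"],None)[0].reshape(-1,2)
def pt(c,u,v):
    R=cv2.Rodrigues(c["rvec"])[0];z=c["z_map"][v,u];d=np.linalg.inv(c["camera_matrix"])@np.array([u,v,1.])*z
    return R.T@(d-c["tvec"].reshape(3))
E
python3 - <<'E'
from h import *
t=load("top0.npz");s=load("side0.npz")
hsv=cv2.cvtColor(t["image"],cv2.COLOR_RGB2HSV)
def blobs(c,lo,hi,box,amin=40):
    h=cv2.cvtColor(c["image"],cv2.COLOR_RGB2HSV);m=cv2.inRange(h,lo,hi);k=np.zeros_like(m);x0,y0,x1,y1=box;k[y0:y1,x0:x1]=m[y0:y1,x0:x1]
    n,l,st,ce=cv2.connectedComponentsWithStats(k)
    return [(ce[i].round(1),st[i]) for i in range(1,n) if st[i][4]>amin]
for nm,lo,hi in(("blue",(105,120,60),(125,255,255)),("green",(50,100,40),(80,255,255))):
    for ce,st in blobs(t,lo,hi,(350,150,445,290)): print(nm,ce,st,cast(t,ce,70).round(1),pt(t,*ce.round().astype(int)).round(1))
for ce,st in blobs(s,(105,150,60),(125,255,255),(390,335,440,380)): print("side",ce,st, "proj of top est", proj(s,cast(t,(427.5,205),70)))
# patch: bright pixels
for th in (185,195,205,215,225):
    g=cv2.cvtColor(t["image"],cv2.COLOR_RGB2GRAY);m=(g>th).astype(np.uint8);k=np.zeros_like(m);k[215:262,232:308]=m[215:262,232:308]
    cs=max(cv2.findContours(k,0,2)[0],key=cv2.contourArea,default=None)
    if cs is not None: 
        q=cv2.minAreaRect(cs);print(th,q, cast(t,q[0],169).round(1),[cast(t,p,169).round(0)[:2].tolist() for p in cv2.boxPoints(q)])
# rails height from depth
for p in((225,200),(307,230),(265,123),(270,236),(270,210),(260,155)): print(p,pt(t,*p).round(1),t["image"][p[1],p[0]])
a=cv2.resize(t["image"][110:310,200:335],None,fx=4,fy=4)[:, :, ::-1][:600]
b=cv2.resize(s["image"][290:400,330:480],None,fx=1.7,fy=1.7,interpolation=cv2.INTER_CUBIC)[:, :, ::-1]
o=np.zeros((600,800,3),np.uint8);o[:,:540]=a[150:750] if a.shape[0]>=750 else a[:600];o[:b.shape[0],540:540+b.shape[1]]=b[:,:260];cv2.imwrite("pics/crop1.png",o)
E
```

```text
blue [427.6 204. ] [419 196  17  17 218] [ 604.1 -278.6   70. ] [ 603.1 -278.5   74.3]
green [413.9 171. ] [404 163  19  17 228] [ 689.3 -245.7   70. ] [ 689.5 -246.    69.4]
green [390.  198.1] [381 190  18  17 232] [ 617.9 -184.2   70. ] [ 617.6 -183.8   72.6]
green [372.  230.2] [364 222  17  18 236] [ 535.3 -138.5   70. ] [ 535.7 -138.4   70.7]
green [401.9 232.5] [392 224  20  18 248] [ 530.6 -213.    70. ] [ 531.6 -213.    71.5]
side [415.2 354.2] [405 343  22  23 424] proj of top est [[412.67530328 348.75306864]]
(225, 200) [583.1 210.  176.1] [135 139 134]
(307, 230) [517.3  21.8 170.7] [138 142 136]
(265, 123) [772.6 125.3 166.5] [63 63 60]
(270, 236) [501.8 105.1 174. ] [135 137 128]
(270, 210) [562.4 107.1 170.8] [103 102 104]
(260, 155) [695.6 135.2 161.7] [134 140 131]
```

View pics/crop1.png

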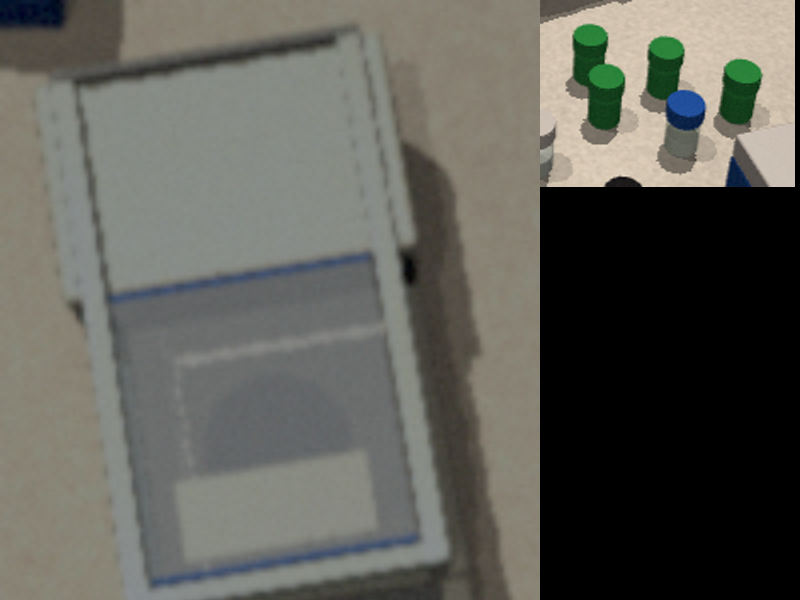

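```bash
python3 - <<'E'
from h import *
t=load("top0.npz")
cr=lambda x,y:(200+x/4-.4,110+y/4-.4)
obs=[(174,485,-28,55),(368,452,-28,-55),(378,530,-74,-55),(186,565,-74,55),(150,582,-84,76),(420,538,-84,-76),(372,258,86,-76),(108,298,86,76)]
for z in (166,170,174):
    W=np.array([cast(t,cr(a,b),z)[:2] for a,b,_,_ in obs]);B=np.array([o[2:] for o in obs],float)
    wc,bc=W.mean(0),B.mean(0);U,S,V=np.linalg.svd((B-bc).T@(W-wc));R=(U@V).T;sc=S.sum()/((B-bc)**2).sum()
    o=wc-R@bc;res=W-(B@R.T+o);print(z,"yaw",np.degrees(np.arctan2(R[1,0],R[0,0])).round(2),"scale",sc.round(4),"origin",o.round(1),res.round(1).tolist(),"patch",(o+R@[-51,0]).round(1))
from plant import r
s=r.read_state();print(s["eef_pos"],s["time"])
E
```

```text
166 yaw 10.38 scale 1.0028 origin [552.4 118. ] [[-1.0, 0.6], [-0.1, -1.5], [0.2, 0.1], [-1.5, 0.4], [2.1, 1.5], [2.0, -1.4], [-1.6, -1.3], [-0.2, 1.6]] patch [502.3 108.8]
170 yaw 10.38 scale 0.9989 origin [551.7 117.6] [[-0.9, 0.3], [-0.1, -1.3], [0.4, 0.4], [-1.3, 0.2], [2.4, 1.3], [2.2, -1.0], [-2.0, -1.1], [-0.6, 1.2]] patch [501.6 108.4]
174 yaw 10.38 scale 0.995 origin [551.1 117.2] [[-0.9, 0.1], [-0.2, -1.1], [0.5, 0.6], [-1.1, 0.0], [2.7, 1.0], [2.3, -0.7], [-2.5, -0.9], [-0.9, 0.9]] patch [500.9 108. ]
[244.36137312 547.65350861 230.59407451] 0.1
```

carry_out([
  [[0, 0, 0], [0, 0, 0], 0],
  [[0, 0, 0], [0, 0, 0], 0],
  [[0, 0, 0], [0, 0, 0], 0],
  [[0, 0, 0], [0, 0, 0], 0],
  [[0, 0, 0], [0, 0, 0], 0],
  [[0, 0, 0], [0, 0, 0], 0],
])

```text
time: 0.6
eef_pos: [244.0, 547.2, 229.2]
orientation: [[-0.002, -0.913, 0.408], [-0.003, 0.408, 0.913], [-1.0, 0.001, -0.004]]
wrist_force: [-0.3, 0.3, -0.7]
gripper_width: 0.144
```

```bash
cat > plan.py <<'E'
import sys,json,numpy as np
from scipy.spatial.transform import Rotation as Ro
from plant import r
YAW=10.4; ORG=np.array([551.7,117.6])
def bal(x,y): 
    a=np.radians(YAW);return ORG+np.array([[np.cos(a),-np.sin(a)],[np.sin(a),np.cos(a)]])@[x,y]
def plan(tgt,n,g,yaw=YAW,sag=0.2):
    s=r.read_state();p=s["eef_pos"];R=Ro.from_matrix(s["orientation"])
    a=np.radians(yaw);X=[0,0,-1];Z=[-np.sin(a),np.cos(a),0];T=Ro.from_matrix(np.c_[X,np.cross(Z,X),Z])
    d=(np.array(tgt)-p)/n; d[2]+=sag; w=(T*R.inv()).as_rotvec()/n
    print("pos",p.round(1),"F",s["wrist_force"].round(1),"t",round(s["time"],1),"w/step",np.degrees(np.linalg.norm(w)).round(2),"mm/step",np.linalg.norm(d).round(1))
    rows=[]
    for i in range(n):
        sh=R.inv().apply(d)/80; tr=R.inv().apply(w)/np.pi
        rows.append([sh.round(3).tolist(),tr.round(3).tolist(),g]);R=Ro.from_rotvec(w)*R
    print(json.dumps(rows) if len(set(map(str,rows)))>1 else (n,json.dumps(rows[0])))
E
python3 -c "
from plan import *
plan([*bal(-51,0),200],16,0)"
```

```text
pos [244.  547.2 229.2] F [-0.3  0.3 -0.7] t 0.6 w/step 2.15 mm/step 31.8
[[[0.021, -0.323, -0.231], [-0.012, -0.0, -0.0], 0], [[0.021, -0.315, -0.243], [-0.012, -0.0, -0.0], 0], [[0.021, -0.305, -0.255], [-0.012, -0.0, -0.0], 0], [[0.021, -0.295, -0.266], [-0.012, -0.0, -0.0], 0], [[0.021, -0.285, -0.277], [-0.012, -0.0, -0.0], 0], [[0.021, -0.275, -0.287], [-0.012, -0.0, -0.0], 0], [[0.021, -0.264, -0.297], [-0.012, -0.0, -0.0], 0], [[0.021, -0.252, -0.307], [-0.012, -0.0, -0.0], 0], [[0.021, -0.241, -0.316], [-0.012, -0.0, -0.0], 0], [[0.021, -0.228, -0.325], [-0.012, -0.0, -0.0], 0], [[0.021, -0.216, -0.334], [-0.012, -0.0, -0.0], 0], [[0.021, -0.203, -0.341], [-0.012, -0.0, -0.0], 0], [[0.021, -0.19, -0.349], [-0.012, -0.0, -0.0], 0], [[0.02, -0.177, -0.356], [-0.012, -0.0, -0.0], 0], [[0.02, -0.164, -0.362], [-0.012, -0.0, -0.0], 0], [[0.02, -0.15, -0.368], [-0.012, -0.0, -0.0], 0]]
```

carry_out([
  [[0.02, -0.32, -0.23], [-0.012, 0, 0], 0],
  [[0.02, -0.315, -0.243], [-0.012, 0, 0], 0],
  [[0.02, -0.305, -0.255], [-0.012, 0, 0], 0],
  [[0.02, -0.295, -0.266], [-0.012, 0, 0], 0],
  [[0.02, -0.285, -0.277], [-0.012, 0, 0], 0],
  [[0.02, -0.275, -0.287], [-0.012, 0, 0], 0],
  [[0.02, -0.264, -0.297], [-0.012, 0, 0], 0],
  [[0.02, -0.252, -0.307], [-0.012, 0, 0], 0],
  [[0.02, -0.241, -0.316], [-0.012, 0, 0], 0],
  [[0.02, -0.228, -0.325], [-0.012, 0, 0], 0],
  [[0.02, -0.216, -0.334], [-0.012, 0, 0], 0],
  [[0.02, -0.203, -0.341], [-0.012, 0, 0], 0],
  [[0.02, -0.19, -0.349], [-0.012, 0, 0], 0],
  [[0.02, -0.177, -0.356], [-0.012, 0, 0], 0],
  [[0.02, -0.164, -0.362], [-0.012, 0, 0], 0],
  [[0.02, -0.15, -0.368], [-0.012, 0, 0], 0],
  [[0, 0, 0], [0, 0, 0], 0],
  [[0, 0, 0], [0, 0, 0], 0],
])

```text
time: 2.1
eef_pos: [518.5, 91.9, 203.7]
orientation: [[0.004, -0.976, -0.216], [-0.001, -0.216, 0.976], [-1.0, -0.004, -0.002]]
wrist_force: [-0.4, 0.6, -0.6]
gripper_width: -0.002
```

```bash
python3 -c "
from plan import *
plan([*bal(-51,0),190],5,0)
print(r.read_state()['orientation'].round(3))"
```

```text
pos [518.5  91.9 203.7] F [-0.4  0.6 -0.6] t 2.1 w/step 0.42 mm/step 5.4
[[[0.031, 0.033, 0.05], [0.002, -0.0, 0.0], 0], [[0.031, 0.033, 0.049], [0.002, -0.0, 0.0], 0], [[0.032, 0.033, 0.049], [0.002, -0.0, 0.0], 0], [[0.032, 0.034, 0.049], [0.002, -0.0, 0.0], 0], [[0.032, 0.034, 0.048], [0.002, -0.0, 0.0], 0]]
[[ 0.004 -0.976 -0.216]
 [-0.001 -0.216  0.976]
 [-1.    -0.004 -0.002]]
```

carry_out([
  [[0.03, 0.033, 0.05], [0.002, 0, 0], 0],
  [[0.03, 0.033, 0.05], [0.002, 0, 0], 0],
  [[0.03, 0.033, 0.049], [0.002, 0, 0], 0],
  [[0.03, 0.033, 0.04], [0.001, 0, 0], 0],
  [[0.02, 0.02, 0.02], [0, 0, 0], 0],
  [[0, 0, 0], [0, 0, 0], 0],
  [[0, 0, 0], [0, 0, 0], 0],
])

```text
time: 2.68
eef_pos: [499.4, 111.1, 191.4]
orientation: [[0.004, -0.981, -0.196], [-0.0, -0.196, 0.981], [-1.0, -0.004, -0.001]]
wrist_force: [0.8, 0.0, -1.0]
gripper_width: 0.0
```

```bash
python3 - <<'E'
from plan import *
import cv2
from h import proj
plan([*bal(-51,0),178],5,0)
c=r.read_camera("top");print(r.read_state()["eef_pos"])
im=c["image"].copy()[...,::-1]
p=proj(c,[r.read_state()["eef_pos"]]);print(p)
a=cv2.resize(im[100:320,190:340],None,fx=2.7,fy=2.7,interpolation=2)
s=r.read_camera("side");b=cv2.resize(s["image"][160:320,240:440,::-1],None,fx=1.9,fy=1.9,interpolation=2);print(proj(s,[r.read_state()["eef_pos"]]))
o=np.zeros((600,800,3),np.uint8);o[:a.shape[0],:a.shape[1]]=a;o[:b.shape[0],410:410+b.shape[1]]=b;cv2.imwrite("pics/p2.png",o)
E
```

```text
pos [499.4 111.1 191.4] F [ 0.8  0.  -1. ] t 2.7 w/step 0.19 mm/step 2.6
(5, '[[0.031, -0.004, -0.008], [0.001, -0.0, 0.0], 0]')
[499.41668463 111.07362001 191.41131136]
[[266.53067913 235.88780503]]
[[312.59881177 206.45653534]]
```

View pics/p2.png

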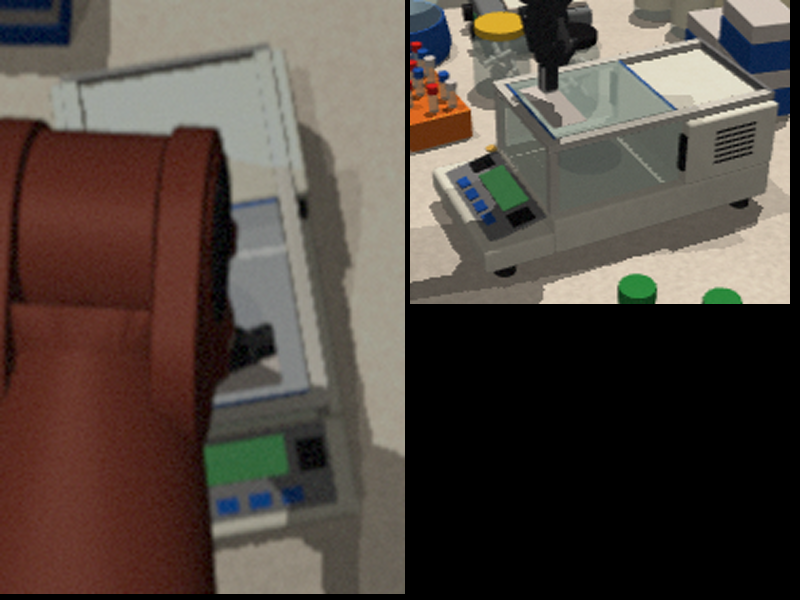

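The side view shows the shut fingertips at about (548,90) in the crop, just above the frosted patch. The arm blocks the top view. Next I lower the fingers to feel for contact.

carry_out([
  [[0.03, -0.004, -0.008], [0, 0, 0], 0],
  [[0.03, -0.004, -0.008], [0, 0, 0], 0],
  [[0.03, -0.004, -0.008], [0, 0, 0], 0],
  [[0.03, -0.004, -0.008], [0, 0, 0], 0],
  [[0.01, 0, 0], [0, 0, 0], 0],
  [[0.006, 0, 0], [0, 0, 0], 0],
])

```text
time: 3.28
eef_pos: [502.3, 107.7, 179.6]
orientation: [[0.005, -0.981, -0.195], [-0.0, -0.195, 0.981], [-1.0, -0.004, -0.001]]
wrist_force: [-0.0, -0.3, -0.2]
gripper_width: 0.0
```

carry_out([
  [[0.01, 0, 0], [0, 0, 0], 0],
  [[0.01, 0, 0], [0, 0, 0], 0],
  [[0.005, 0, 0], [0, 0, 0], 0],
])

```text
time: 3.53
eef_pos: [502.3, 107.5, 177.2]
orientation: [[0.004, -0.981, -0.194], [-0.0, -0.194, 0.981], [-1.0, -0.004, -0.001]]
wrist_force: [-0.9, -0.3, -0.1]
gripper_width: -0.001
```

carry_out([
  [[0.01, 0, 0], [0, 0, 0], 0],
  [[0.01, 0, 0], [0, 0, 0], 0],
  [[0.01, 0, 0], [0, 0, 0], 0],
  [[0.005, 0, 0], [0, 0, 0], 0],
])

```text
time: 3.87
eef_pos: [502.4, 107.6, 174.4]
orientation: [[0.005, -0.981, -0.194], [-0.0, -0.194, 0.981], [-1.0, -0.004, -0.001]]
wrist_force: [-0.1, 0.6, -0.4]
gripper_width: 0.001
```

carry_out([
  [[0.01, 0, 0], [0, 0, 0], 0],
  [[0.005, 0, 0], [0, 0, 0], 0],
])

```text
time: 4.03
eef_pos: [502.4, 107.6, 173.1]
orientation: [[0.005, -0.981, -0.194], [-0.0, -0.194, 0.981], [-1.0, -0.004, -0.001]]
wrist_force: [-0.1, -0.8, 0.3]
gripper_width: 0.002
```

carry_out([
  [[0.01, 0, 0], [0, 0, 0], 0],
  [[0.005, 0, 0], [0, 0, 0], 0],
])

```text
time: 4.2
eef_pos: [502.5, 107.6, 172.0]
orientation: [[0.005, -0.981, -0.194], [-0.0, -0.194, 0.981], [-1.0, -0.005, -0.001]]
wrist_force: [-1.8, 0.2, 3.9]
gripper_width: -0.0
```

carry_out([
  [[0.01, 0, 0], [0, 0, 0], 0],
  [[0.01, 0, 0], [0, 0, 0], 0],
])

```text
time: 4.37
eef_pos: [502.5, 107.6, 171.0]
orientation: [[0.005, -0.981, -0.194], [-0.001, -0.194, 0.981], [-1.0, -0.005, -0.002]]
wrist_force: [-2.7, -0.2, 6.0]
gripper_width: 0.0
```

carry_out([
  [[0.004, 0, 0], [0, 0, 0], 0],
  [[0.004, 0, 0], [0, 0, 0], 0],
])

```text
time: 4.53
eef_pos: [502.5, 107.6, 171.1]
orientation: [[0.006, -0.981, -0.195], [-0.001, -0.195, 0.981], [-1.0, -0.006, -0.002]]
wrist_force: [-2.5, -0.4, 5.5]
gripper_width: 0.002
```

carry_out([
  [[0.012, 0, 0], [0, 0, 0], 0],
  [[0.012, 0, 0], [0, 0, 0], 0],
  [[0.012, 0, 0], [0, 0, 0], 0],
])

```text
time: 4.78
eef_pos: [502.5, 107.6, 170.1]
orientation: [[0.007, -0.981, -0.195], [-0.001, -0.195, 0.981], [-1.0, -0.007, -0.002]]
wrist_force: [-2.7, -0.9, 7.7]
gripper_width: -0.002
```

carry_out([
  [[0.012, -0.02, 0], [0, 0, 0], 0],
  [[0.012, -0.03, 0], [0, 0, 0], 0],
  [[0.012, -0.03, 0], [0, 0, 0], 0],
])

```text
time: 5.03
eef_pos: [508.4, 108.7, 169.7]
orientation: [[0.008, -0.981, -0.195], [-0.002, -0.195, 0.981], [-1.0, -0.007, -0.003]]
wrist_force: [-4.9, -1.5, 8.6]
gripper_width: -0.002
```

carry_out([
  [[0.015, -0.035, 0], [0, 0, 0], 0],
  [[0.014, -0.04, 0], [0, 0, 0], 0],
  [[0.014, -0.04, 0], [0, 0, 0], 0],
  [[0.014, -0.04, 0], [0, 0, 0], 0],
])

```text
time: 5.37
eef_pos: [521.0, 111.0, 169.4]
orientation: [[0.011, -0.981, -0.195], [-0.003, -0.195, 0.981], [-1.0, -0.01, -0.005]]
wrist_force: [-4.3, -0.6, 10.8]
gripper_width: 0.002
```

```bash
python3 - <<'E'
from plan import *
import cv2
from h import proj
print(r.read_state()["orientation"].round(4),r.read_state()["wrist_force"])
s=r.read_camera("side");cv2.imwrite("pics/p3.png",cv2.resize(s["image"][160:320,240:440,::-1],None,fx=2.5,fy=2.5,interpolation=2))
E
```

```text
[[ 0.0106 -0.9807 -0.195 ]
 [-0.003  -0.195   0.9808]
 [-0.9999 -0.0098 -0.005 ]] [-4.3460426  -0.58258776 10.81186183]
```

View pics/p3.png

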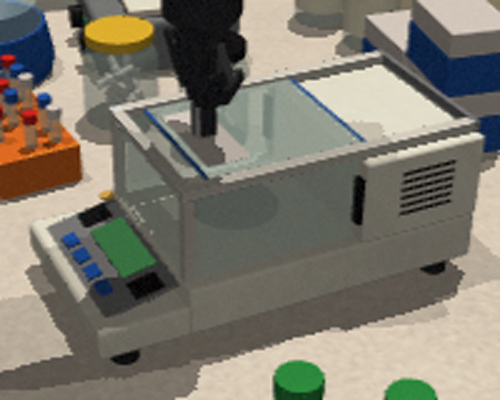

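carry_out([
  [[0.013, -0.045, 0], [0, 0, 0.0006], 0],
  [[0.013, -0.05, 0], [0, 0, 0.0006], 0],
  [[0.013, -0.05, 0], [0, 0, 0.0006], 0],
  [[0.013, -0.05, 0], [0, 0, 0.0006], 0],
  [[0.013, -0.05, 0], [0, 0, 0.0006], 0],
  [[0.013, -0.05, 0], [0, 0, 0.0006], 0],
])

```text
time: 5.92
eef_pos: [545.4, 115.6, 169.7]
orientation: [[0.003, -0.981, -0.195], [-0.007, -0.195, 0.981], [-1.0, -0.002, -0.007]]
wrist_force: [-5.3, -0.9, 9.9]
gripper_width: 0.002
```

carry_out([
  [[0.013, -0.05, 0], [0, 0, 0.0006], 0],
  [[0.013, -0.05, 0], [0, 0, 0.0006], 0],
  [[0.013, -0.05, 0], [0, 0, 0.0006], 0],
  [[0.013, -0.05, 0], [0, 0, 0.0006], 0],
  [[0.013, -0.05, 0], [0, 0, 0.0006], 0],
  [[0.013, -0.05, 0], [0, 0, 0.0006], 0],
])

```text
time: 6.42
eef_pos: [570.0, 120.1, 169.7]
orientation: [[-0.005, -0.981, -0.195], [-0.011, -0.195, 0.981], [-1.0, 0.007, -0.01]]
wrist_force: [-4.6, -0.4, 9.6]
gripper_width: 0.005
```

carry_out([
  [[0.0135, -0.05, 0], [0, -0.0005, 0], 0],
  [[0.0135, -0.05, 0], [0, -0.0005, 0], 0],
  [[0.0135, -0.05, 0], [0, -0.0005, 0], 0],
  [[0.0135, -0.05, 0], [0, -0.0005, 0], 0],
  [[0.0135, -0.05, 0], [0, -0.0005, 0], 0],
  [[0.0135, -0.05, 0], [0, -0.0005, 0], 0],
  [[0.0135, -0.05, 0], [0, -0.0005, 0], 0],
  [[0.0135, -0.05, 0], [0, -0.0005, 0], 0],
])

```text
time: 7.08
eef_pos: [602.8, 126.2, 169.7]
orientation: [[-0.002, -0.981, -0.196], [-0.0, -0.196, 0.981], [-1.0, 0.002, 0.0]]
wrist_force: [-4.4, -0.2, 9.9]
gripper_width: -0.001
```

carry_out([
  [[0.0135, -0.05, 0], [0, -0.0005, 0], 0],
  [[0.0135, -0.05, 0], [0, -0.0005, 0], 0],
  [[0.0135, -0.045, 0], [0, -0.0005, 0], 0],
  [[0.013, -0.03, 0], [0, 0, 0], 0],
])

```text
time: 7.42
eef_pos: [617.4, 128.8, 169.8]
orientation: [[-0.001, -0.981, -0.196], [0.004, -0.196, 0.981], [-1.0, -0.0, 0.004]]
wrist_force: [-4.5, -0.8, 9.5]
gripper_width: 0.0
```

carry_out([
  [[0.0135, -0.03, 0], [0, 0, 0], 0],
  [[0.0135, -0.03, 0], [0, 0, 0], 0],
  [[0.0135, -0.03, 0], [0, 0, 0], 0],
  [[0.0135, -0.025, 0], [0, 0, 0], 0],
])

```text
time: 7.75
eef_pos: [626.8, 130.6, 169.8]
orientation: [[0.002, -0.981, -0.196], [0.003, -0.196, 0.981], [-1.0, -0.002, 0.002]]
wrist_force: [-4.7, -0.7, 9.5]
gripper_width: 0.001
```

carry_out([
  [[0.0135, -0.02, 0], [0, 0, 0], 0],
  [[0.0135, -0.02, 0], [0, 0, 0], 0],
  [[0.0135, -0.02, 0], [0, 0, 0], 0],
])

```text
time: 8.0
eef_pos: [631.4, 131.4, 169.7]
orientation: [[0.003, -0.981, -0.196], [0.002, -0.196, 0.981], [-1.0, -0.003, 0.001]]
wrist_force: [-6.4, -1.3, 9.0]
gripper_width: -0.001
```

Horizontal force is rising at about 131 mm of travel, so the end stop is near. One more small nudge, then I lift.

carry_out([
  [[0.0135, -0.015, 0], [0, 0, 0], 0],
  [[0.0135, -0.015, 0], [0, 0, 0], 0],
])

```text
time: 8.17
eef_pos: [632.9, 131.7, 169.5]
orientation: [[0.002, -0.981, -0.196], [0.001, -0.196, 0.981], [-1.0, -0.002, 0.001]]
wrist_force: [-7.8, -1.4, 10.5]
gripper_width: 0.003
```

carry_out([
  [[-0.02, 0.003, 0], [0, 0, 0], 0],
  [[-0.05, 0, 0], [0, 0, 0], 0],
  [[-0.2, 0, 0], [0, 0, 0], 0],
  [[-0.3, 0, 0], [0, 0, 0], 0.3],
  [[-0.1, 0, 0], [0, 0, 0], 0.5],
  [[0, 0, 0], [0, 0, 0], 0.7],
  [[0, 0, 0], [0, 0, 0], 0.8],
])

```text
time: 8.75
eef_pos: [632.6, 131.7, 223.6]
orientation: [[0.0, -0.981, -0.196], [0.001, -0.196, 0.981], [-1.0, -0.001, 0.001]]
wrist_force: [0.4, 0.4, -0.3]
gripper_width: 0.563
```

```bash
python3 - <<'E'
from plan import *
plan([604,-278.5,200],14,0.85)
E
```

```text
pos [632.6 131.7 223.6] F [ 0.4  0.4 -0.3] t 8.8 w/step 0.07 mm/step 29.4
[[[0.018, 0.097, -0.354], [0.0, 0.0, 0.0], 0.85], [[0.018, 0.097, -0.354], [0.0, 0.0, 0.0], 0.85], [[0.018, 0.096, -0.354], [0.0, 0.0, 0.0], 0.85], [[0.018, 0.096, -0.354], [0.0, 0.0, 0.0], 0.85], [[0.018, 0.095, -0.355], [0.0, 0.0, 0.0], 0.85], [[0.018, 0.095, -0.355], [0.0, 0.0, 0.0], 0.85], [[0.018, 0.094, -0.355], [0.0, 0.0, 0.0], 0.85], [[0.018, 0.094, -0.355], [0.0, 0.0, 0.0], 0.85], [[0.018, 0.094, -0.355], [0.0, 0.0, 0.0], 0.85], [[0.018, 0.093, -0.355], [0.0, 0.0, 0.0], 0.85], [[0.018, 0.093, -0.355], [0.0, 0.0, 0.0], 0.85], [[0.018, 0.092, -0.355], [0.0, 0.0, 0.0], 0.85], [[0.018, 0.092, -0.355], [0.0, 0.0, 0.0], 0.85], [[0.018, 0.092, -0.356], [0.0, 0.0, 0.0], 0.85]]
```

carry_out([
  [[0.018, 0.097, -0.354], [0, 0, 0], 0.85],
  [[0.018, 0.097, -0.354], [0, 0, 0], 0.85],
  [[0.018, 0.097, -0.354], [0, 0, 0], 0.85],
  [[0.018, 0.097, -0.354], [0, 0, 0], 0.85],
  [[0.018, 0.097, -0.354], [0, 0, 0], 0.85],
  [[0.018, 0.095, -0.354], [0, 0, 0], 0.85],
  [[0.018, 0.095, -0.354], [0, 0, 0], 0.85],
  [[0.018, 0.095, -0.354], [0, 0, 0], 0.85],
  [[0.018, 0.095, -0.354], [0, 0, 0], 0.85],
  [[0.018, 0.095, -0.354], [0, 0, 0], 0.85],
  [[0.018, 0.095, -0.35], [0, 0, 0], 0.85],
  [[0.018, 0.07, -0.28], [0, 0, 0], 0.85],
  [[0.01, 0.04, -0.12], [0, 0, 0], 0.85],
  [[0, 0, 0], [0, 0, 0], 0.85],
  [[0, 0, 0], [0, 0, 0], 0.85],
])

```text
time: 10.0
eef_pos: [601.5, -235.2, 180.2]
orientation: [[-0.019, -0.98, -0.199], [0.011, -0.2, 0.98], [-1.0, 0.016, 0.014]]
wrist_force: [-0.8, 0.9, 0.1]
gripper_width: 0.851
```

```bash
python3 - <<'E'
from plan import *
from h import *
t=load("top0.npz")
z=t["z_map"];M=np.array([[pt(t,u,v) for u in range(435,515)] for v in range(155,210)])
k=(abs(M[...,2]-88)<5).astype(np.uint8)
n,l,st,ce=cv2.connectedComponentsWithStats(k);i=1+np.argmax(st[1:,4]);P=M[l==i][:,:2].astype(np.float32)
q=cv2.minAreaRect(P);print(q,cv2.boxPoints(q).round(0).tolist())
plan([604,-278.5,150],6,0.85)
c=r.read_camera("side");e=r.read_state()["eef_pos"];print(proj(c,[e]))
cv2.imwrite("pics/p4.png",cv2.resize(c["image"][150:480,220:560,::-1],None,fx=1.7,fy=1.7))
E
```

```text
((668.2521362304688, -409.7505187988281), (122.0839614868164, 83.96656799316406), 89.71967315673828) [[626.0, -471.0], [710.0, -471.0], [711.0, -349.0], [627.0, -349.0]]
pos [ 601.5 -235.2  180.2] F [-0.8  0.9  0.1] t 10.0 w/step 0.28 mm/step 8.7
[[[0.059, 0.012, -0.09], [0.001, 0.001, -0.001], 0.85], [[0.059, 0.012, -0.09], [0.001, 0.001, -0.001], 0.85], [[0.06, 0.012, -0.09], [0.001, 0.001, -0.001], 0.85], [[0.06, 0.012, -0.09], [0.001, 0.001, -0.001], 0.85], [[0.06, 0.011, -0.09], [0.001, 0.001, -0.001], 0.85], [[0.06, 0.011, -0.09], [0.001, 0.001, -0.001], 0.85]]
[[409.12838781 289.69765614]]
```

View pics/p4.png

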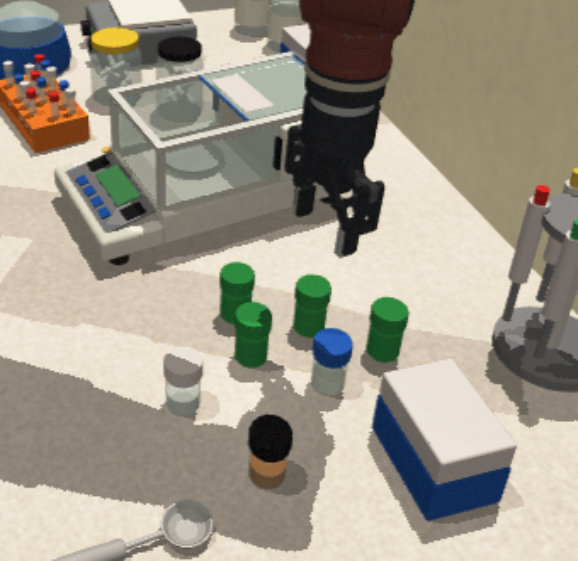

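The glass is now fully back, with blue at both ends. Blue-cap target in this crop is (332,347), clear of the greens and the tip box. Moving above it.

carry_out([
  [[0.04, 0.012, -0.09], [0.001, 0.001, -0.001], 0.75],
  [[0.05, 0.012, -0.09], [0.001, 0.001, -0.001], 0.75],
  [[0.06, 0.012, -0.09], [0.001, 0.001, -0.001], 0.75],
  [[0.06, 0.012, -0.09], [0.001, 0.001, -0.001], 0.75],
  [[0.06, 0.012, -0.09], [0.001, 0.001, -0.001], 0.75],
  [[0.05, 0.01, -0.06], [0, 0, 0], 0.75],
  [[0, 0, 0], [0, 0, 0], 0.75],
  [[0, 0, 0], [0, 0, 0], 0.75],
])

```text
time: 10.72
eef_pos: [605.2, -275.0, 151.3]
orientation: [[0.002, -0.982, -0.189], [-0.002, -0.189, 0.982], [-1.0, -0.001, -0.003]]
wrist_force: [0.3, 0.6, 0.2]
gripper_width: 0.752
```

```bash
python3 - <<'E'
from plan import *
from h import *
s=load("side0.npz")
for z in(58,62,66):print(proj(s,[604.1,-278.6,z]).round(1),cast(s,(415.2,354.2),z).round(1))
print(r.read_state()["orientation"].round(3))
plan([604.5,-278.5,100],5,0.75)
E
```

```text
[[413.4 353.1]] [ 606.4 -282.1   58. ]
[[413.6 351.6]] [ 604.4 -285.7   62. ]
[[413.8 350.1]] [ 602.3 -289.3   66. ]
[[ 0.002 -0.982 -0.189]
 [-0.002 -0.189  0.982]
 [-1.    -0.001 -0.003]]
pos [ 605.2 -275.   151.3] F [0.3 0.6 0.2] t 10.7 w/step 0.1 mm/step 10.1
[[[0.126, 0.004, -0.008], [0.001, -0.0, 0.0], 0.75], [[0.126, 0.004, -0.008], [0.001, -0.0, 0.0], 0.75], [[0.126, 0.004, -0.008], [0.001, -0.0, 0.0], 0.75], [[0.126, 0.003, -0.008], [0.001, -0.0, 0.0], 0.75], [[0.126, 0.003, -0.008], [0.001, -0.0, 0.0], 0.75]]
```

carry_out([
  [[0.12, 0.004, -0.01], [0, 0, 0], 0.75],
  [[0.12, 0.004, -0.01], [0, 0, 0], 0.75],
  [[0.12, 0.004, -0.01], [0, 0, 0], 0.75],
  [[0.12, 0.003, -0.01], [0, 0, 0], 0.75],
  [[0.06, 0.003, -0.01], [0, 0, 0], 0.75],
  [[0, 0, 0], [0, 0, 0], 0.75],
  [[0, 0, 0], [0, 0, 0], 0.75],
])

```text
time: 11.3
eef_pos: [604.1, -278.6, 102.2]
orientation: [[0.0, -0.982, -0.189], [-0.001, -0.189, 0.982], [-1.0, 0.0, -0.001]]
wrist_force: [-0.5, -0.1, 1.1]
gripper_width: 0.75
```

```bash
python3 - <<'E'
from plan import *
from h import *
plan([604.5,-279.5,38],7,0.75)
c=r.read_camera("top");cv2.imwrite("pics/p5a.png",c["image"][...,::-1])
s=r.read_camera("side")
cv2.imwrite("pics/p5.png",np.hstack([cv2.resize(s["image"][280:420,330:500,::-1],(400,330)),cv2.resize(c["image"][140:300,340:500,::-1],(330,330))]))
E
```

```text
pos [ 604.1 -278.6  102.2] F [-0.5 -0.1  1.1] t 11.3 w/step 0.07 mm/step 9.0
(7, '[[0.112, -0.0, -0.002], [0.0, -0.0, -0.0], 0.75]')
```

View pics/p5.png

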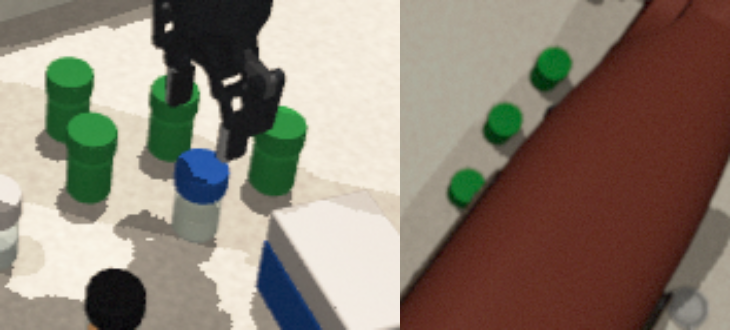

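The side view shows the open jaws straddling the line above the blue cap at (201,175), and the neighbouring bottles are clear. Descending.

carry_out([
  [[0.11, 0, -0.002], [0, 0, 0], 0.75],
  [[0.11, 0, -0.002], [0, 0, 0], 0.75],
  [[0.11, 0, -0.002], [0, 0, 0], 0.75],
  [[0.11, 0, -0.002], [0, 0, 0], 0.75],
  [[0.11, 0, -0.002], [0, 0, 0], 0.75],
  [[0.1, 0, 0], [0, 0, 0], 0.75],
  [[0.05, 0, 0], [0, 0, 0], 0.75],
  [[0.01, 0, 0], [0, 0, 0], 0.75],
])

```text
time: 12.07
eef_pos: [605.0, -280.0, 40.7]
orientation: [[0.002, -0.982, -0.189], [-0.002, -0.189, 0.982], [-1.0, -0.001, -0.003]]
wrist_force: [-0.2, 0.7, -0.7]
gripper_width: 0.752
```

carry_out([
  [[0.005, 0, 0], [0, 0, 0], 0.4],
  [[-0.0025, 0, 0], [0, 0, 0], 0.3],
  [[-0.0025, 0, 0], [0, 0, 0], 0.3],
  [[-0.0025, 0, 0], [0, 0, 0], 0.3],
  [[-0.0025, 0, 0], [0, 0, 0], 0.3],
  [[-0.0025, 0, 0], [0, 0, 0], 0.3],
])

```text
time: 12.57
eef_pos: [605.1, -280.1, 41.7]
orientation: [[0.002, -0.982, -0.189], [-0.003, -0.189, 0.982], [-1.0, -0.002, -0.003]]
wrist_force: [0.5, -1.1, -1.4]
gripper_width: 0.485
```

carry_out([
  [[-0.02, 0, 0], [0, 0, 0], 0.3],
  [[-0.05, 0, 0], [0, 0, 0], 0.3],
  [[-0.15, 0, 0], [0, 0, 0], 0.3],
  [[-0.3, 0, 0], [0, 0, 0], 0.3],
  [[-0.4, 0, 0], [0, 0, 0], 0.3],
  [[-0.4, 0, 0], [0, 0, 0], 0.3],
  [[-0.4, 0, 0], [0, 0, 0], 0.3],
  [[-0.3, 0, 0], [0, 0, 0], 0.3],
  [[-0.1, 0, 0], [0, 0, 0], 0.3],
  [[-0.0025, 0, 0], [0, 0, 0], 0.3],
  [[-0.0025, 0, 0], [0, 0, 0], 0.3],
])

```text
time: 13.48
eef_pos: [603.6, -278.7, 225.3]
orientation: [[0.003, -0.982, -0.189], [-0.003, -0.189, 0.982], [-1.0, -0.002, -0.004]]
wrist_force: [-0.7, -0.5, -2.3]
gripper_width: 0.485
```

```bash
python3 - <<'E'
from plan import *
from h import *
plan([*bal(0,0),255],14,0.3)
s=r.read_camera("side");e=r.read_state()["eef_pos"];np.savez("side6.npz",**s)
u,v=proj(s,[e])[0].astype(int);print(u,v)
cv2.imwrite("pics/p6.png",np.hstack([cv2.resize(s["image"][v-60:v+80,u-70:u+70,::-1],(400,400)),cv2.resize(s["image"][160:320,240:440,::-1],(400,400))]))
E
```

```text
pos [ 603.6 -278.7  225.3] F [-0.7 -0.5 -2.3] t 13.5 w/step 0.04 mm/step 28.6
[[[-0.03, -0.022, 0.356], [0.0, -0.0, 0.0], 0.3], [[-0.03, -0.021, 0.356], [0.0, -0.0, 0.0], 0.3], [[-0.03, -0.021, 0.356], [0.0, -0.0, 0.0], 0.3], [[-0.03, -0.021, 0.356], [0.0, -0.0, 0.0], 0.3], [[-0.03, -0.021, 0.356], [0.0, -0.0, 0.0], 0.3], [[-0.03, -0.02, 0.356], [0.0, -0.0, 0.0], 0.3], [[-0.03, -0.02, 0.356], [0.0, -0.0, 0.0], 0.3], [[-0.03, -0.02, 0.356], [0.0, -0.0, 0.0], 0.3], [[-0.03, -0.02, 0.356], [0.0, -0.0, 0.0], 0.3], [[-0.029, -0.019, 0.356], [0.0, -0.0, 0.0], 0.3], [[-0.029, -0.019, 0.356], [0.0, -0.0, 0.0], 0.3], [[-0.029, -0.019, 0.356], [0.0, -0.0, 0.0], 0.3], [[-0.029, -0.019, 0.356], [0.0, -0.0, 0.0], 0.3], [[-0.029, -0.019, 0.356], [0.0, -0.0, 0.0], 0.3]]
422 284
```

View pics/p6.png

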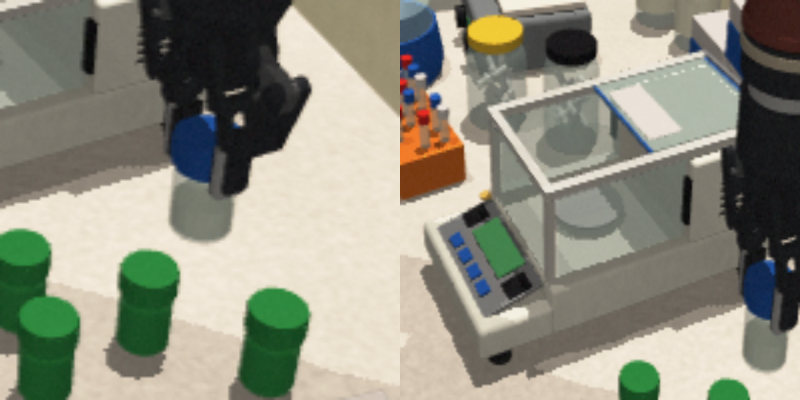

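The bottle is gripped upright and the glass is open. I'll lift and travel towards the balance, then check the pan estimate in the unobstructed top view `p5a`.

carry_out([
  [[-0.15, 0, 0], [0, 0, 0], 0.3],
  [[-0.2, 0, 0.05], [0, 0, 0], 0.3],
  [[-0.1, -0.02, 0.2], [0, 0, 0], 0.3],
  [[-0.01, -0.02, 0.3], [0, 0, 0], 0.3],
  [[-0.004, -0.02, 0.35], [0, 0, 0], 0.3],
  [[-0.004, -0.02, 0.35], [0, 0, 0], 0.3],
  [[-0.004, -0.02, 0.35], [0, 0, 0], 0.3],
  [[-0.004, -0.02, 0.35], [0, 0, 0], 0.3],
  [[-0.004, -0.02, 0.35], [0, 0, 0], 0.3],
  [[-0.004, -0.02, 0.3], [0, 0, 0], 0.3],
  [[-0.003, -0.02, 0.2], [0, 0, 0], 0.3],
  [[-0.003, -0.01, 0.1], [0, 0, 0], 0.3],
  [[-0.003, 0, 0], [0, 0, 0], 0.3],
  [[-0.003, 0, 0], [0, 0, 0], 0.3],
])

```text
time: 14.7
eef_pos: [562.3, -26.7, 241.0]
orientation: [[-0.029, -0.981, -0.19], [0.014, -0.191, 0.982], [-0.999, 0.025, 0.02]]
wrist_force: [-0.7, -0.1, -1.7]
gripper_width: 0.484
```

```bash
python3 - <<'E'
from plan import *
from h import *
t=load("top0.npz");im=cv2.imread("pics/p5a.png");s=load("side6.npz")
plan([*bal(0,0),255],6,0.3)
a=np.linspace(0,2*np.pi,24,endpoint=False)
def P(x,y,z): return [*bal(x,y),z]
f=4
A=cv2.resize(im[170:270,215:315],None,fx=f,fy=f,interpolation=2)
B=cv2.resize(s["image"][165:285,270:390,::-1],(400,400),interpolation=2)
pts=[P(46*np.cos(q),46*np.sin(q),86) for q in a]+[P(-85,83,173),P(-85,-83,173),P(46,76,173),P(46,-76,173),P(-97,92,173.7),P(-97,-92,173.7)]
for c,I,o,k in((t,A,(215,170),4),(s,B,(270,165),400/120)):
    for u,v in proj(c,pts): cv2.circle(I,(int((u-o[0]+.5)*k),int((v-o[1]+.5)*k)),2,(0,0,255),-1)
cv2.imwrite("pics/p7.png",np.hstack([A,B]))
E
```

```text
pos [562.3 -26.7 241. ] F [-0.7 -0.1 -1.7] t 14.7 w/step 0.32 mm/step 24.2
[[[-0.027, -0.035, 0.3], [0.001, 0.001, -0.001], 0.3], [[-0.028, -0.034, 0.3], [0.001, 0.001, -0.001], 0.3], [[-0.028, -0.034, 0.3], [0.001, 0.001, -0.001], 0.3], [[-0.029, -0.034, 0.3], [0.001, 0.001, -0.001], 0.3], [[-0.03, -0.033, 0.3], [0.001, 0.001, -0.001], 0.3], [[-0.031, -0.033, 0.3], [0.001, 0.001, -0.001], 0.3]]
```

View pics/p7.png

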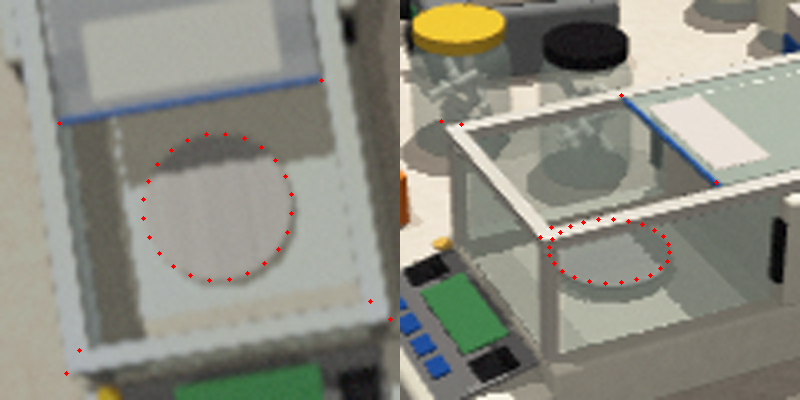

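The predicted pan circle sits on the pan to within about 1–2 mm in both views, and the glass is back with its front edge at x ≈ 46. I use (552,117) as the TCP target.

carry_out([
  [[-0.04, -0.034, 0.3], [0.001, 0.002, -0.001], 0.3],
  [[-0.04, -0.034, 0.3], [0.001, 0.002, -0.001], 0.3],
  [[-0.04, -0.034, 0.3], [0.001, 0.002, -0.001], 0.3],
  [[-0.03, -0.03, 0.25], [0.001, 0.001, -0.001], 0.3],
  [[-0.02, -0.01, 0.13], [0.001, 0.001, -0.001], 0.3],
  [[-0.004, 0, 0.05], [0, 0, 0], 0.3],
  [[-0.003, 0, 0], [0, 0, 0], 0.3],
  [[-0.003, 0, 0], [0, 0, 0], 0.3],
])

```text
time: 15.37
eef_pos: [554.7, 75.9, 251.6]
orientation: [[-0.014, -0.986, -0.165], [-0.01, -0.165, 0.986], [-1.0, 0.015, -0.007]]
wrist_force: [0.2, -0.8, -1.6]
gripper_width: 0.485
```

```bash
python3 - <<'E'
from plan import *
plan([552,117,235],5,0.3)
print(r.read_state()["orientation"].round(3))
E
```

```text
pos [554.7  75.9 251.6] F [ 0.2 -0.8 -1.6] t 15.4 w/step 0.26 mm/step 8.8
[[[0.038, -0.011, 0.103], [-0.001, -0.0, -0.001], 0.3], [[0.038, -0.011, 0.103], [-0.001, -0.0, -0.001], 0.3], [[0.038, -0.011, 0.103], [-0.001, -0.0, -0.001], 0.3], [[0.039, -0.011, 0.103], [-0.001, -0.0, -0.001], 0.3], [[0.039, -0.012, 0.102], [-0.001, -0.0, -0.001], 0.3]]
[[-0.014 -0.986 -0.165]
 [-0.01  -0.165  0.986]
 [-1.     0.015 -0.007]]
```

carry_out([
  [[0.02, -0.011, 0.103], [-0.001, -0.001, -0.001], 0.3],
  [[0.02, -0.011, 0.103], [-0.001, 0, -0.001], 0.3],
  [[0.02, -0.011, 0.103], [-0.001, 0, -0.001], 0.3],
  [[0.03, -0.011, 0.1], [-0.001, 0, -0.001], 0.3],
  [[0.03, -0.012, 0.07], [-0.001, 0, -0.001], 0.3],
  [[0, 0, 0.02], [0, 0, 0], 0.3],
  [[-0.003, 0, 0], [0, 0, 0], 0.3],
  [[-0.003, 0, 0], [0, 0, 0], 0.3],
])

```text
time: 16.03
eef_pos: [552.2, 117.1, 239.7]
orientation: [[0.001, -0.984, -0.179], [-0.004, -0.179, 0.984], [-1.0, -0.0, -0.004]]
wrist_force: [-0.5, -0.2, -1.5]
gripper_width: 0.49
```

```bash
python3 - <<'E'
from plan import *
plan([552,117,218],5,0.3)
print(r.read_state()["orientation"].round(3))
E
```

```text
pos [552.2 117.1 239.7] F [-0.5 -0.2 -1.5] t 16.0 w/step 0.05 mm/step 4.1
[[[0.052, 0.0, 0.0], [-0.0, -0.0, 0.0], 0.3], [[0.052, 0.0, 0.0], [-0.0, -0.0, 0.0], 0.3], [[0.052, 0.0, 0.0], [-0.0, -0.0, 0.0], 0.3], [[0.052, 0.0, 0.0], [-0.0, -0.0, 0.0], 0.3], [[0.052, 0.0, -0.0], [-0.0, -0.0, 0.0], 0.3]]
[[ 0.001 -0.984 -0.179]
 [-0.004 -0.179  0.984]
 [-1.    -0.    -0.004]]
```

carry_out([
  [[0.06, 0, 0], [0, 0, 0], 0.3],
  [[0.1, 0, 0], [0, 0, 0], 0.3],
  [[0.1, 0, 0], [0, 0, 0], 0.3],
  [[0.1, 0, 0], [0, 0, 0], 0.3],
  [[0.1, 0, 0], [0, 0, 0], 0.3],
  [[0.1, 0, 0], [0, 0, 0], 0.3],
  [[0.05, 0, 0], [0, 0, 0], 0.3],
])

```text
time: 16.62
eef_pos: [552.5, 115.9, 186.0]
orientation: [[0.001, -0.984, -0.178], [-0.004, -0.178, 0.984], [-1.0, -0.001, -0.004]]
wrist_force: [-0.5, -0.2, -1.4]
gripper_width: 0.487
```

carry_out([
  [[0.08, 0, 0], [0, 0, 0], 0.3],
  [[0.08, 0, 0], [0, 0, 0], 0.3],
  [[0.08, 0, 0], [0, 0, 0], 0.3],
  [[0.05, 0, 0], [0, 0, 0], 0.3],
  [[0.01, 0, 0], [0, 0, 0], 0.3],
])

```text
time: 17.03
eef_pos: [551.8, 115.6, 157.8]
orientation: [[-0.001, -0.984, -0.178], [-0.004, -0.178, 0.984], [-1.0, 0.001, -0.004]]
wrist_force: [0.4, -0.1, -0.9]
gripper_width: 0.487
```

carry_out([
  [[0.06, 0, 0.004], [0, 0, 0], 0.3],
  [[0.06, 0, 0.004], [0, -0.0005, 0], 0.3],
  [[0.06, 0, 0.004], [0, -0.0005, 0], 0.3],
  [[0.04, 0, 0.003], [0, 0, 0], 0.3],
  [[0.02, 0, 0], [0, 0, 0], 0.3],
  [[0.005, 0, 0], [0, 0, 0], 0.3],
])

```text
time: 17.53
eef_pos: [551.9, 116.9, 136.6]
orientation: [[-0.0, -0.984, -0.178], [-0.0, -0.178, 0.984], [-1.0, 0.0, -0.0]]
wrist_force: [-0.3, -0.2, -2.6]
gripper_width: 0.486
```

carry_out([
  [[0.015, 0, 0], [0, 0, 0], 0.3],
  [[0.015, 0, 0], [0, 0, 0], 0.3],
  [[0.005, 0, 0], [0, 0, 0], 0.3],
])

```text
time: 17.78
eef_pos: [552.1, 116.9, 133.8]
orientation: [[0.0, -0.984, -0.178], [-0.001, -0.178, 0.984], [-1.0, -0.0, -0.001]]
wrist_force: [0.1, 0.0, -1.4]
gripper_width: 0.488
```

carry_out([
  [[0.012, 0, 0], [0, 0, 0], 0.3],
  [[0.012, 0, 0], [0, 0, 0], 0.3],
  [[0.006, 0, 0], [0, 0, 0], 0.3],
  [[0.003, 0, 0], [0, 0, 0], 0.3],
])

```text
time: 18.12
eef_pos: [552.4, 116.9, 131.4]
orientation: [[0.001, -0.984, -0.178], [-0.001, -0.178, 0.984], [-1.0, -0.001, -0.001]]
wrist_force: [0.0, 0.6, -2.3]
gripper_width: 0.486
```

carry_out([
  [[0.006, 0, 0], [0, 0, 0], 0.3],
  [[0.006, 0, 0], [0, 0, 0], 0.3],
])

```text
time: 18.28
eef_pos: [552.4, 116.9, 130.4]
orientation: [[0.001, -0.984, -0.178], [-0.001, -0.178, 0.984], [-1.0, -0.001, -0.001]]
wrist_force: [-0.0, 0.3, -2.2]
gripper_width: 0.487
```

carry_out([
  [[0.006, 0, 0], [0, 0, 0], 0.3],
  [[0.006, 0, 0], [0, 0, 0], 0.3],
])

```text
time: 18.45
eef_pos: [552.5, 116.9, 129.4]
orientation: [[0.001, -0.984, -0.178], [-0.001, -0.178, 0.984], [-1.0, -0.001, -0.001]]
wrist_force: [-0.2, -0.1, -2.2]
gripper_width: 0.483
```

carry_out([
  [[0.005, 0, 0], [0, 0, 0], 0.3],
  [[0.003, 0, 0], [0, 0, 0], 0.3],
])

```text
time: 18.62
eef_pos: [552.5, 116.9, 128.7]
orientation: [[0.001, -0.984, -0.178], [-0.001, -0.178, 0.984], [-1.0, -0.001, -0.001]]
wrist_force: [0.3, -0.4, -1.7]
gripper_width: 0.482
```

carry_out([
  [[0.004, 0, 0], [0, 0, 0], 0.3],
  [[0.002, 0, 0], [0, 0, 0], 0.3],
])

```text
time: 18.78
eef_pos: [552.4, 116.9, 128.1]
orientation: [[0.001, -0.984, -0.178], [-0.001, -0.178, 0.984], [-1.0, -0.001, -0.001]]
wrist_force: [1.0, 0.3, -1.7]
gripper_width: 0.484
```

carry_out([
  [[0.004, 0, 0], [0, 0, 0], 0.3],
  [[0.002, 0, 0], [0, 0, 0], 0.3],
])

```text
time: 18.95
eef_pos: [552.5, 116.9, 127.6]
orientation: [[0.001, -0.984, -0.178], [-0.001, -0.178, 0.984], [-1.0, -0.001, -0.001]]
wrist_force: [0.3, -0.3, -1.1]
gripper_width: 0.486
```

carry_out([
  [[0.004, 0, 0], [0, 0, 0], 0.3],
  [[0.002, 0, 0], [0, 0, 0], 0.3],
])

```text
time: 19.12
eef_pos: [552.5, 116.9, 127.1]
orientation: [[0.001, -0.984, -0.178], [-0.001, -0.178, 0.984], [-1.0, -0.001, -0.001]]
wrist_force: [-0.2, -0.0, -1.2]
gripper_width: 0.485
```

carry_out([
  [[0.003, 0, 0], [0, 0, 0], 0.3],
  [[0.002, 0, 0], [0, 0, 0], 0.3],
])

```text
time: 19.28
eef_pos: [552.5, 116.9, 126.6]
orientation: [[0.001, -0.984, -0.178], [-0.001, -0.178, 0.984], [-1.0, -0.001, -0.001]]
wrist_force: [-0.4, -0.6, -1.3]
gripper_width: 0.491
```

carry_out([
  [[0.003, 0, 0], [0, 0, 0], 0.3],
  [[0.003, 0, 0], [0, 0, 0], 0.3],
])

```text
time: 19.45
eef_pos: [552.5, 116.9, 126.2]
orientation: [[0.001, -0.984, -0.178], [-0.001, -0.178, 0.984], [-1.0, -0.001, -0.001]]
wrist_force: [-1.3, 0.1, -1.4]
gripper_width: 0.485
```

carry_out([
  [[0.003, 0, 0], [0, 0, 0], 0.3],
  [[0.003, 0, 0], [0, 0, 0], 0.3],
])

```text
time: 19.62
eef_pos: [552.5, 116.9, 125.6]
orientation: [[0.001, -0.984, -0.178], [-0.001, -0.178, 0.984], [-1.0, -0.001, -0.001]]
wrist_force: [0.0, -0.0, -1.0]
gripper_width: 0.484
```

carry_out([
  [[0.003, 0, 0], [0, 0, 0], 0.3],
  [[0.003, 0, 0], [0, 0, 0], 0.3],
])

```text
time: 19.78
eef_pos: [552.5, 116.9, 125.1]
orientation: [[0.001, -0.984, -0.178], [-0.001, -0.178, 0.984], [-1.0, -0.001, -0.001]]
wrist_force: [-0.7, 0.5, -0.8]
gripper_width: 0.486
```

carry_out([
  [[0.003, 0, 0], [0, 0, 0], 0.3],
  [[0.003, 0, 0], [0, 0, 0], 0.3],
])

```text
time: 19.95
eef_pos: [552.6, 116.9, 124.8]
orientation: [[0.001, -0.984, -0.178], [-0.001, -0.178, 0.984], [-1.0, -0.001, -0.001]]
wrist_force: [0.2, -0.7, -0.5]
gripper_width: 0.49
```

carry_out([
  [[0.004, 0, 0], [0, 0, 0], 0.3],
  [[0.003, 0, 0], [0, 0, 0], 0.3],
])

```text
time: 20.12
eef_pos: [552.7, 117.0, 124.6]
orientation: [[0.002, -0.984, -0.178], [-0.0, -0.178, 0.984], [-1.0, -0.002, -0.001]]
wrist_force: [-1.4, 0.5, 1.6]
gripper_width: 0.484
```

carry_out([
  [[0.003, 0, 0], [0, 0, 0], 0.3],
  [[0.003, 0, 0], [0, 0, 0], 0.3],
])

```text
time: 20.28
eef_pos: [552.8, 117.0, 124.5]
orientation: [[0.002, -0.984, -0.178], [-0.0, -0.178, 0.984], [-1.0, -0.002, -0.001]]
wrist_force: [-1.9, 0.3, 1.4]
gripper_width: 0.486
```

Contact: the wrist force has gone from −1.2 N to +1.5 N, so the pan carries the bottle. Releasing.

carry_out([
  [[-0.001, 0, 0], [0, 0, 0], 0.52],
  [[-0.002, 0, 0], [0, 0, 0], 0.6],
  [[-0.002, 0, 0], [0, 0, 0], 0.68],
  [[-0.002, 0, 0], [0, 0, 0], 0.75],
  [[-0.002, 0, 0], [0, 0, 0], 0.8],
  [[-0.002, 0, 0], [0, 0, 0], 0.8],
])

```text
time: 20.78
eef_pos: [553.2, 116.9, 125.4]
orientation: [[0.003, -0.984, -0.178], [-0.001, -0.178, 0.984], [-1.0, -0.003, -0.001]]
wrist_force: [0.5, -0.6, 0.3]
gripper_width: 0.798
```

carry_out([
  [[-0.03, 0, 0], [0, 0, 0], 0.8],
  [[-0.08, 0, 0], [0, 0, 0], 0.8],
  [[-0.1, 0, 0], [0, 0, 0], 0.8],
  [[-0.1, 0, 0], [0, 0, 0], 0.8],
  [[-0.12, 0, 0], [0, 0, 0], 0.8],
  [[-0.15, 0, 0], [0, 0, 0], 0.8],
  [[-0.2, 0, 0], [0, 0, 0], 0.8],
  [[-0.2, 0, 0], [0, 0, 0], 0.7],
  [[-0.1, 0, 0], [0, 0, 0], 0.5],
  [[-0.05, 0, 0], [0, 0, 0], 0.3],
  [[-0.003, 0, 0], [0, 0, 0], 0],
  [[-0.003, 0, 0], [0, 0, 0], 0],
])

```text
time: 21.78
eef_pos: [553.8, 116.9, 228.6]
orientation: [[0.008, -0.984, -0.178], [-0.001, -0.178, 0.984], [-1.0, -0.008, -0.002]]
wrist_force: [0.8, -0.1, -1.0]
gripper_width: 0.129
```

```bash
python3 - <<'E'
from plan import *
from h import *
plan([*bal(79,0),210],8,0)
s=r.read_camera("side");c=r.read_camera("top")
cv2.imwrite("pics/p8.png",np.hstack([cv2.resize(s["image"][165:285,270:390,::-1],(400,400),interpolation=2),cv2.resize(c["image"][170:270,215:315,::-1],(400,400))]))
E
```

```text
pos [553.8 116.9 228.6] F [ 0.8 -0.1 -1. ] t 21.8 w/step 0.06 mm/step 9.9
(8, '[[0.027, -0.12, 0.002], [-0.0, -0.0, 0.0], 0]')
```

View pics/p8.png

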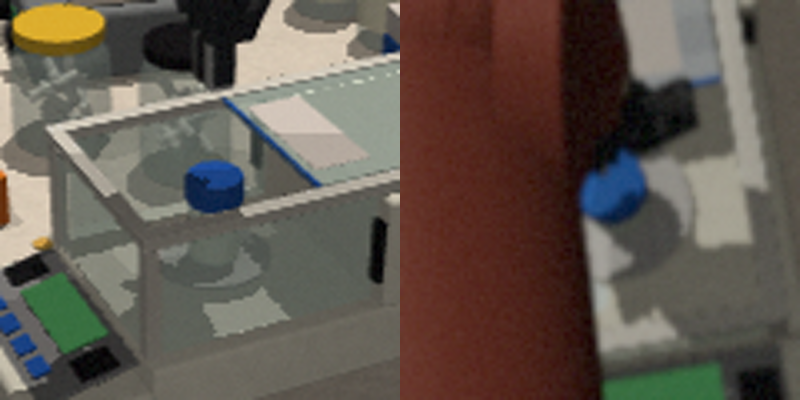

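The bottle stands upright with its blue cap at (214,185) in the side crop, over the pan. Now back to the patch.

carry_out([
  [[0.005, -0.1, 0.002], [0, 0, 0.0005], 0],
  [[0.01, -0.13, 0.002], [0, 0, 0.0005], 0],
  [[0.01, -0.13, 0.002], [0, 0, 0.0005], 0],
  [[0.02, -0.13, 0.002], [0, 0, 0.0005], 0],
  [[0.02, -0.13, 0.002], [0, 0, 0.0005], 0],
  [[0.03, -0.12, 0.002], [0, 0, 0], 0],
  [[0.03, -0.08, 0], [0, 0, 0], 0],
  [[0.03, -0.03, 0], [0, 0, 0], 0],
  [[-0.003, 0, 0], [0, 0, 0], 0],
  [[-0.003, 0, 0], [0, 0, 0], 0],
])

```text
time: 22.72
eef_pos: [618.8, 130.6, 206.1]
orientation: [[-0.015, -0.984, -0.178], [-0.002, -0.178, 0.984], [-1.0, 0.015, 0.0]]
wrist_force: [-0.2, -0.6, 0.5]
gripper_width: 0.002
```

```bash
python3 - <<'E'
from plan import *
print(r.read_state()["gripper_width"],r.read_state()["orientation"].round(3).tolist())
plan([*bal(79,0),180],6,0)
E
```

```text
0.0019485342386557569 [[-0.015, -0.984, -0.178], [-0.002, -0.178, 0.984], [-1.0, 0.015, 0.0]]
pos [618.8 130.6 206.1] F [-0.2 -0.6  0.5] t 22.7 w/step 0.14 mm/step 4.5
[[[0.052, -0.023, -0.001], [-0.0, 0.0, -0.001], 0], [[0.052, -0.023, -0.001], [-0.0, 0.0, -0.001], 0], [[0.052, -0.023, -0.001], [-0.0, 0.0, -0.001], 0], [[0.052, -0.023, -0.001], [-0.0, 0.0, -0.001], 0], [[0.052, -0.022, -0.001], [-0.0, 0.0, -0.001], 0], [[0.052, -0.022, -0.001], [-0.0, 0.0, -0.001], 0]]
```

carry_out([
  [[0.05, -0.023, -0.001], [0, 0, -0.001], 0],
  [[0.05, -0.023, -0.001], [0, 0, -0.001], 0],
  [[0.05, -0.023, -0.001], [0, 0, -0.001], 0],
  [[0.05, -0.023, -0.001], [0, 0, -0.001], 0],
  [[0.05, -0.022, -0.001], [0, 0, -0.001], 0],
  [[0.04, -0.022, -0.001], [0, 0, 0], 0],
  [[0.005, 0, 0], [0, 0, 0], 0],
])

```text
time: 23.3
eef_pos: [629.3, 132.0, 180.6]
orientation: [[0.003, -0.984, -0.178], [0.001, -0.178, 0.984], [-1.0, -0.003, 0.0]]
wrist_force: [-0.3, -0.2, 0.1]
gripper_width: -0.004
```

carry_out([
  [[0.015, 0, 0], [0, 0, 0], 0],
  [[0.015, 0, 0], [0, 0, 0], 0],
  [[0.005, 0, 0], [0, 0, 0], 0],
])

```text
time: 23.55
eef_pos: [629.3, 132.0, 177.4]
orientation: [[0.003, -0.984, -0.178], [0.001, -0.178, 0.984], [-1.0, -0.003, 0.0]]
wrist_force: [-0.3, 0.1, 0.1]
gripper_width: -0.0
```

carry_out([
  [[0.012, 0, 0], [0, 0, 0], 0],
  [[0.012, 0, 0], [0, 0, 0], 0],
  [[0.012, 0, 0], [0, 0, 0], 0],
  [[0.005, 0, 0], [0, 0, 0], 0],
])

```text
time: 23.88
eef_pos: [629.5, 132.0, 174.2]
orientation: [[0.003, -0.984, -0.178], [0.001, -0.178, 0.984], [-1.0, -0.003, 0.0]]
wrist_force: [0.2, -0.5, 0.0]
gripper_width: 0.002
```

carry_out([
  [[0.012, 0, 0], [0, 0, 0], 0],
  [[0.01, 0, 0], [0, 0, 0], 0],
])

```text
time: 24.05
eef_pos: [629.6, 132.1, 172.5]
orientation: [[0.004, -0.984, -0.178], [0.001, -0.178, 0.984], [-1.0, -0.004, 0.0]]
wrist_force: [-0.0, 0.4, 0.4]
gripper_width: 0.002
```

carry_out([
  [[0.012, 0, 0], [0, 0, 0], 0],
  [[0.012, 0, 0], [0, 0, 0], 0],
])

```text
time: 24.22
eef_pos: [629.6, 132.0, 171.2]
orientation: [[0.004, -0.984, -0.178], [0.001, -0.178, 0.984], [-1.0, -0.004, -0.0]]
wrist_force: [-2.0, 0.2, 5.3]
gripper_width: -0.004
```

carry_out([
  [[0.014, 0, 0], [0, 0, 0], 0],
  [[0.014, 0, 0], [0, 0, 0], 0],
  [[0.014, 0, 0], [0, 0, 0], 0],
])

```text
time: 24.47
eef_pos: [629.6, 132.1, 170.1]
orientation: [[0.006, -0.984, -0.178], [0.0, -0.178, 0.984], [-1.0, -0.006, -0.001]]
wrist_force: [-3.4, -1.2, 7.6]
gripper_width: 0.003
```

carry_out([
  [[0.0145, 0.02, 0], [0, 0, 0], 0],
  [[0.0145, 0.03, 0], [0, 0, 0], 0],
  [[0.0145, 0.035, 0], [0, 0, 0], 0],
])

```text
time: 24.72
eef_pos: [627.6, 131.6, 171.2]
orientation: [[0.018, -0.984, -0.178], [0.002, -0.178, 0.984], [-1.0, -0.018, -0.001]]
wrist_force: [3.9, 2.6, 5.1]
gripper_width: 0.0
```

carry_out([
  [[0.022, 0.01, 0], [0, 0, 0.001], 0],
  [[0.024, 0.01, 0], [0, 0, 0.001], 0],
])

```text
time: 24.88
eef_pos: [627.5, 131.6, 170.3]
orientation: [[0.017, -0.984, -0.178], [0.002, -0.178, 0.984], [-1.0, -0.018, -0.001]]
wrist_force: [0.3, 1.1, 7.7]
gripper_width: 0.001
```

carry_out([
  [[0.02, 0.03, 0], [0, 0, 0.0015], 0],
  [[0.02, 0.035, 0], [0, 0, 0.0015], 0],
])

```text
time: 25.05
eef_pos: [625.7, 131.2, 170.5]
orientation: [[0.017, -0.984, -0.179], [0.001, -0.179, 0.984], [-1.0, -0.017, -0.002]]
wrist_force: [3.8, 1.4, 7.3]
gripper_width: -0.0
```

carry_out([
  [[0.026, 0.04, 0], [0, 0, 0.0015], 0],
  [[0.026, 0.04, 0], [0, 0, 0.0015], 0],
  [[0.026, 0.04, 0], [0, 0, 0.0015], 0],
])

```text
time: 25.3
eef_pos: [622.2, 130.6, 170.2]
orientation: [[0.019, -0.984, -0.179], [0.001, -0.179, 0.984], [-1.0, -0.019, -0.002]]
wrist_force: [3.1, 2.4, 8.5]
gripper_width: 0.004
```

carry_out([
  [[0.026, 0.04, 0], [0, 0, 0.0015], 0],
  [[0.026, 0.04, 0], [0, 0, 0.0015], 0],
  [[0.026, 0.04, 0], [0, 0, 0.0015], 0],
])

```text
time: 25.55
eef_pos: [618.8, 129.9, 170.2]
orientation: [[0.022, -0.983, -0.18], [0.001, -0.18, 0.984], [-1.0, -0.022, -0.003]]
wrist_force: [4.3, 2.3, 7.9]
gripper_width: 0.004
```

carry_out([
  [[0.03, 0.05, 0], [0, 0, 0.003], 0],
  [[0.03, 0.05, 0], [0, 0, 0.003], 0],
  [[0.03, 0.05, 0], [0, 0, 0.003], 0],
  [[0.03, 0.05, 0], [0, 0, 0.003], 0],
])

```text
time: 25.88
eef_pos: [611.4, 128.6, 169.7]
orientation: [[0.008, -0.984, -0.181], [-0.002, -0.181, 0.984], [-1.0, -0.007, -0.003]]
wrist_force: [4.8, 1.8, 9.6]
gripper_width: 0.001
```

carry_out([
  [[0.031, 0.06, 0], [0, 0, 0.003], 0],
  [[0.031, 0.06, 0], [0, 0, 0.003], 0],
  [[0.031, 0.06, 0], [0, 0, 0.003], 0],
  [[0.031, 0.06, 0], [0, 0, 0.003], 0],
])

```text
time: 26.22
eef_pos: [601.2, 126.7, 169.5]
orientation: [[-0.005, -0.983, -0.181], [-0.005, -0.181, 0.983], [-1.0, 0.006, -0.004]]
wrist_force: [4.4, 2.2, 9.3]
gripper_width: 0.003
```

carry_out([
  [[0.031, 0.065, 0], [0, 0, 0.002], 0],
  [[0.031, 0.065, 0], [0, 0, 0.002], 0],
  [[0.031, 0.065, 0], [0, 0, 0.002], 0],
  [[0.031, 0.065, 0], [0, 0, 0.002], 0],
  [[0.031, 0.065, 0], [0, 0, 0.002], 0],
  [[0.031, 0.065, 0], [0, 0, 0.002], 0],
])

```text
time: 26.72
eef_pos: [583.4, 123.4, 169.5]
orientation: [[-0.005, -0.983, -0.182], [-0.006, -0.182, 0.983], [-1.0, 0.006, -0.005]]
wrist_force: [4.5, 2.2, 9.2]
gripper_width: 0.003
```

carry_out([
  [[0.031, 0.065, 0], [0, -0.0004, 0.002], 0],
  [[0.031, 0.065, 0], [0, -0.0004, 0.002], 0],
  [[0.031, 0.065, 0], [0, -0.0004, 0.002], 0],
  [[0.031, 0.065, 0], [0, -0.0004, 0.002], 0],
  [[0.031, 0.065, 0], [0, 0, 0.002], 0],
  [[0.031, 0.065, 0], [0, 0, 0.002], 0],
])

```text
time: 27.22
eef_pos: [565.4, 120.0, 169.5]
orientation: [[-0.006, -0.983, -0.184], [-0.002, -0.183, 0.983], [-1.0, 0.006, -0.001]]
wrist_force: [4.1, 3.8, 11.1]
gripper_width: -0.001
```

carry_out([
  [[0.03, 0.065, 0], [0, 0, 0.002], 0],
  [[0.03, 0.065, 0], [0, 0, 0.002], 0],
  [[0.03, 0.065, 0], [0, 0, 0.002], 0],
  [[0.03, 0.065, 0], [0, 0, 0.002], 0],
  [[0.03, 0.065, 0], [0, 0, 0.002], 0],
  [[0.03, 0.065, 0], [0, 0, 0.002], 0],
  [[0.03, 0.065, 0], [0, 0, 0.002], 0],
  [[0.03, 0.065, 0], [0, 0, 0.002], 0],
])

```text
time: 27.88
eef_pos: [541.2, 115.5, 169.5]
orientation: [[-0.006, -0.983, -0.185], [-0.003, -0.185, 0.983], [-1.0, 0.007, -0.002]]
wrist_force: [3.5, 2.3, 11.3]
gripper_width: 0.003
```

carry_out([
  [[0.03, 0.065, 0], [0, 0, 0.002], 0],
  [[0.03, 0.065, 0], [0, 0, 0.002], 0],
  [[0.03, 0.065, 0], [0, 0, 0.002], 0],
  [[0.03, 0.065, 0], [0, 0, 0.002], 0],
  [[0.03, 0.065, 0], [0, 0, 0.002], 0],
  [[0.03, 0.06, 0], [0, 0, 0.002], 0],
  [[0.03, 0.06, 0], [0, 0, 0.002], 0],
])

```text
time: 28.47
eef_pos: [521.0, 111.8, 169.4]
orientation: [[-0.006, -0.982, -0.187], [-0.004, -0.187, 0.982], [-1.0, 0.007, -0.003]]
wrist_force: [4.6, 3.9, 10.8]
gripper_width: 0.002
```

carry_out([
  [[0.03, 0.06, 0.003], [0, 0, 0.002], 0],
  [[0.03, 0.06, 0.003], [0, 0, 0.002], 0],
  [[0.03, 0.06, 0.003], [0, 0, 0.002], 0],
  [[0.028, 0.05, 0.003], [0, 0, 0.0015], 0],
])

```text
time: 28.8
eef_pos: [511.4, 110.0, 169.5]
orientation: [[-0.004, -0.982, -0.187], [-0.006, -0.187, 0.982], [-1.0, 0.005, -0.005]]
wrist_force: [5.0, 2.1, 10.1]
gripper_width: -0.0
```

carry_out([
  [[0.027, 0.045, 0.002], [0, 0, 0.0015], 0],
  [[0.027, 0.045, 0.002], [0, 0, 0.0015], 0],
  [[0.027, 0.045, 0.002], [0, 0, 0.0015], 0],
])

```text
time: 29.05
eef_pos: [507.0, 109.2, 169.8]
orientation: [[0.0, -0.982, -0.187], [-0.007, -0.187, 0.982], [-1.0, 0.001, -0.007]]
wrist_force: [3.5, 2.3, 9.3]
gripper_width: -0.0
```

carry_out([
  [[0.027, 0.045, 0.002], [0, 0, 0.0015], 0],
  [[0.027, 0.045, 0.002], [0, 0, 0.0015], 0],
])

```text
time: 29.22
eef_pos: [504.1, 108.7, 169.7]
orientation: [[0.003, -0.982, -0.187], [-0.007, -0.187, 0.982], [-1.0, -0.002, -0.008]]
wrist_force: [3.9, 2.0, 9.0]
gripper_width: 0.001
```

carry_out([
  [[0.028, 0.04, 0.001], [0, 0, 0.0015], 0],
  [[0.028, 0.04, 0.001], [0, 0, 0.0015], 0],
])

```text
time: 29.38
eef_pos: [501.9, 108.3, 169.6]
orientation: [[0.006, -0.982, -0.187], [-0.007, -0.188, 0.982], [-1.0, -0.004, -0.008]]
wrist_force: [4.6, 2.7, 10.1]
gripper_width: -0.002
```

carry_out([
  [[0.028, 0.04, 0.001], [0, 0, 0.0015], 0],
  [[0.028, 0.04, 0.001], [0, 0, 0.0015], 0],
])

```text
time: 29.55
eef_pos: [500.1, 107.8, 169.6]
orientation: [[0.009, -0.982, -0.188], [-0.007, -0.188, 0.982], [-1.0, -0.007, -0.009]]
wrist_force: [6.1, 1.5, 9.7]
gripper_width: 0.001
```

carry_out([
  [[0.028, 0.04, 0.001], [0, 0, 0.0015], 0],
  [[0.028, 0.04, 0.001], [0, 0, 0.0015], 0],
])

```text
time: 29.72
eef_pos: [498.8, 107.4, 169.7]
orientation: [[0.013, -0.982, -0.188], [-0.008, -0.188, 0.982], [-1.0, -0.012, -0.01]]
wrist_force: [5.3, 2.8, 9.0]
gripper_width: -0.002
```

carry_out([
  [[0.032, 0.045, 0.001], [0, 0.0, 0.0025], 0],
  [[0.032, 0.045, 0.001], [0, 0, 0.0025], 0],
])

```text
time: 29.88
eef_pos: [496.9, 106.7, 169.4]
orientation: [[0.012, -0.982, -0.188], [-0.009, -0.188, 0.982], [-1.0, -0.01, -0.011]]
wrist_force: [5.8, 2.7, 11.3]
gripper_width: -0.003
```

carry_out([
  [[0.032, 0.04, 0.001], [0, 0.0, 0.0025], 0],
  [[0.032, 0.04, 0.001], [0, 0, 0.0025], 0],
])

```text
time: 30.05
eef_pos: [495.9, 106.2, 169.3]
orientation: [[0.011, -0.982, -0.188], [-0.01, -0.188, 0.982], [-1.0, -0.009, -0.012]]
wrist_force: [8.3, 2.7, 10.5]
gripper_width: 0.0
```

Horizontal force has reached 8.7 N, so the glass is against the front rail. I lift off and clear the view.

carry_out([
  [[-0.005, 0, 0], [0, 0, 0], 0],
  [[-0.03, 0, 0], [0, 0, 0], 0],
  [[-0.1, 0, 0], [0, 0, 0], 0],
  [[-0.3, 0, 0], [0, 0, 0], 0],
  [[-0.4, 0, 0], [0, 0, 0], 0],
  [[-0.3, 0, 0], [0, 0, 0], 0],
  [[-0.1, 0, 0.2], [0, 0, 0], 0],
  [[-0.01, 0, 0.35], [0, 0, 0], 0],
  [[-0.005, 0, 0.4], [0, 0, 0], 0],
  [[-0.005, 0, 0.4], [0, 0, 0], 0],
  [[-0.005, 0, 0.4], [0, 0, 0], 0],
  [[-0.005, 0, 0.4], [0, 0, 0], 0],
  [[-0.005, 0, 0.35], [0, 0, 0], 0],
  [[-0.005, 0, 0.2], [0, 0, 0], 0],
  [[-0.003, 0, 0], [0, 0, 0], 0],
  [[-0.003, 0, 0], [0, 0, 0], 0],
])

```text
time: 31.38
eef_pos: [452.5, 328.5, 279.8]
orientation: [[0.016, -0.983, -0.184], [-0.009, -0.185, 0.983], [-1.0, -0.014, -0.012]]
wrist_force: [0.0, 0.2, -0.6]
gripper_width: -0.003
```

```bash
python3 - <<'E'
from plan import *
from h import *
st=r.read_state();print(st["eef_pos"],st["wrist_force"],st["joint_vel"].round(2))
s=r.read_camera("side");c=r.read_camera("top");np.savez("t9.npz",**c)
h=cv2.cvtColor(c["image"],cv2.COLOR_RGB2HSV);m=cv2.inRange(h,(103,70,40),(128,255,255));k=np.zeros_like(m);k[200:235,250:292]=m[200:235,250:292]
n,l,t,ce=cv2.connectedComponentsWithStats(k);i=1+np.argmax(t[1:,4]);print(ce[i],t[i],cast(c,ce[i],155.7).round(1),"pan",bal(0,0).round(1))
cv2.imwrite("pics/p9.png",np.hstack([cv2.resize(s["image"][165:285,270:390,::-1],(400,400),interpolation=2),cv2.resize(c["image"][160:280,205:325,::-1],(400,400),interpolation=2)]))
E
```

```text
[452.53534641 328.45933867 279.78791473] [ 0.03022989  0.2280315  -0.57786302] [1.48 0.86 1.2  0.43 0.27 0.69]
[261. 217.] [261 217   1   1   1] [548.7 129.  155.7] pan [551.7 117.6]
```

View pics/p9.png

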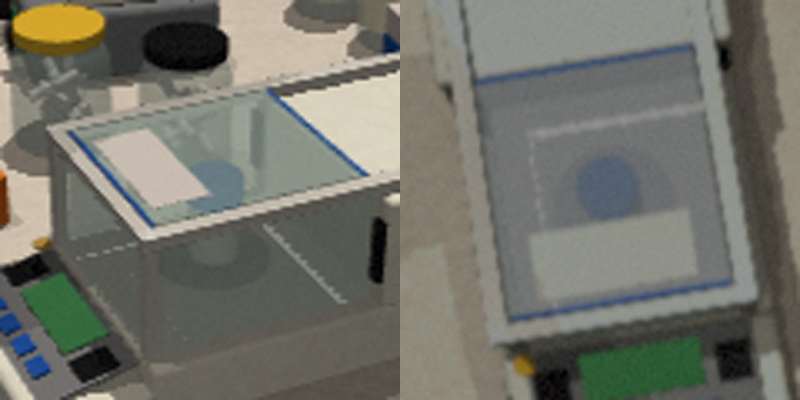

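The glass is shut, with its front blue edge along the front rail. The bottle stands upright under it, cap at (608,186) in the top crop. I'll compare the edge position with the starting picture and check centring and bystanders.

```bash
python3 - <<'E'
from plan import *
from h import *
a=load("top0.npz");b=load("t9.npz")
for c in(a,b):
    i=c["image"].astype(int);d=i[...,2]-(i[...,0]+i[...,1])/2
    out=[]
    for lo,hi in((244,264),(172,192)):
        w=np.clip(d[lo:hi,240:300]-12,0,None);out.append([round((w[:,q:q+20].sum(1)*np.arange(lo,hi)).sum()/w[:,q:q+20].sum(),2) for q in(0,20,40)])
    print(out)
i=b["image"].astype(int);d=i[...,2]-i[...,0];w=(d[198:224,250:290]>30);y,x=np.nonzero(w);u=(x.mean()+250,y.mean()+198);print(u,w.sum(),cast(b,u,155.7).round(1))
# bystanders
df=np.abs(a["image"].astype(int)-b["image"]).max(2)
for n,(lo,hi) in {"green":((50,100,40),(80,255,255)),"yellow":((20,120,60),(32,255,255))}.items():
    for c in(a,b):
        m=cv2.inRange(cv2.cvtColor(c["image"],cv2.COLOR_RGB2HSV),lo,hi);m[:150]=0;N,l,t,ce=cv2.connectedComponentsWithStats(m);print(n,[ce[k].round(1).tolist() for k in range(1,N) if t[k,4]>150])
s=r.read_state();print(s["time"],s["joint_vel"].round(2))
E
```

```text
[[np.float64(253.29), np.float64(249.8), np.float64(246.4)], [np.float64(180.75), np.float64(177.43), np.float64(174.75)]]
[[np.float64(253.1), np.float64(249.74), np.float64(246.41)], [np.float64(180.72), np.float64(177.4), np.float64(174.76)]]
(np.float64(261.0), np.float64(217.0)) 1 [548.7 129.  155.7]
green [[413.9, 171.0], [390.0, 198.1], [372.0, 230.2], [401.9, 232.5], [277.2, 270.3]]
green [[413.2, 171.7], [389.8, 198.7], [372.0, 230.4], [401.7, 232.7], [277.0, 270.5]]
yellow [[110.8, 235.1]]
yellow []
31.4833 [-1.09 -0.42 -0.48 -0.2  -0.2   0.  ]
```

carry_out([
  [[-0.003, 0, 0], [0, 0, 0], 0],
  [[-0.003, 0, 0], [0, 0, 0], 0],
])

```text
time: 31.65
eef_pos: [453.6, 325.8, 280.5]
orientation: [[0.016, -0.983, -0.181], [-0.01, -0.181, 0.983], [-1.0, -0.014, -0.012]]
wrist_force: [-0.0, 0.3, 0.5]
gripper_width: -0.001
```

```bash
python3 -c "
from plant import r
print(r.hand_in())"
```

```text
the job is handed in; nothing more can be done
None
```

The job is done and handed in at about 31.7 s. I slid the glass back to its stop, set the blue-capped bottle upright on the pan, slid the glass shut against the front rail and lifted clear. The glass moved under a closed fingertip.

- **Forces:** the highest wrist readings were about 11 N down and 9 N sideways, together about 14 N. The bottle met the pan with about 2.5 N. Readings come only at the end of each move, so short peaks in between were not seen.
- **Glass:** both blue ends are back within 0.2 pixel (about 0.4 mm) of where they started.
- **Bottle:** in the last pictures it stands upright. The cap lies about 2 mm from the estimated pan centre, read by eye because my colour mask failed through the glass.
- **Bystanders:** the green caps are within about 1 pixel of where they were. The yellow jar could not be re-checked because my colour mask did not find it in the last top view. I saw no other object move in the side views, but did not measure the rest.

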